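# Load slotted carrier inserts and plates into hold-down nests

## Robot

A 7-joint arm with a two-finger parallel gripper is mounted at the origin on a cart in front of the work surface, level with it; the furniture and walls round the work are solid. World frame = base frame: x ahead of the robot, y to its left, z up, the work surface at z = 0. Lengths are in m, angles in rad, forces in N, time in s.
With the tool pointing down it reaches from about 0.425 to 0.825 m from the base axis. Payload 3.6 kg.
Tool frame: the origin (TCP) lies at the very end of the fingers, on their centre line; the grasp point (between the pads) lies 19 mm behind it (ctrl.tcp_to_grasp is the distance from the TCP to the grasp point, in m); z points along the fingers, y is the line along which they close (so a half turn about z gives the same grasp; the last joint's range is limited). The gripper opens to 93 mm and grips with 3 to 60 N. Pads are 15 mm wide; open, the fingers measure 128 mm over their backs; the gripper's body (75 mm by 188 mm) begins 65 mm behind the grasp point.
Start: joints at [1.218, 0.615, -0.013, 1.423, 0.008, 1.103, -0.04], TCP at [0.208, -0.616, 0.219] pointing down, gripper open.
Joint ranges: [-3.12, 3.12], [-0.3, 2.06], [-1.34, 1.32], [0.26, 2.42], [-1.36, 4.5], [0.01, 1.98], [-2.84, 2.84]. Speed limits (rad/s): [2.79, 2.79, 3.14, 3.14, 3.14, 3.14, 3.14].

## Interface

Orientations are given as a unit quaternion [x, y, z, w].
In Python, from bench import ctrl gives the robot as it stands. The module is installed in compiled form; this text tells all that it offers.
- The arm moves only by the shell command python3 -m jog 'ROWS' [FORCE]. ROWS is JSON, one flat list of numbers, 5 for each row, row after row: the finger opening in mm, from 0 to 93, then the shift along the tool's x, y, z in mm, then the turn about the tool's z in rad. A call has 1 to 12 rows; each row is the pose to reach, as a shift and turn from the pose commanded when the call began, along the tool's axes at that moment; what a row does not reach only later rows make up. A row lasts 1/12 s, in which the tool goes at most 41.7 mm and 7.16 degrees, less where a joint would pass 70% of its speed; a pose out of reach is approached as far as the arm can. A call with a gripper value outside its range is refused whole. The fingers move at their own pace and stop on an object; FORCE is the grip in N (left out, the last holds). Time passes only in rows, so rows that repeat a pose let the fingers close. It gives the time, the measured TCP pose, the force, the opening and the grip force at its end, in the units of the state.
- ctrl.read_state(): the state, without advancing time (a new reading comes with each control period).
- ctrl.capture(name): name is "side" or "top"; returns a dict with "img" (400x640x3 uint8, red, green, blue), "intrinsics" (3x3 intrinsics, pixels), "k1" (the pictures are not rectified: a ray, as slopes to the right and down, at radius r is drawn at 1 + k1 r^2 times it, then the intrinsics apply), "eye" and "orientation" of the camera in the world. Camera axes: x right, y up, looking along -z (the intrinsics and any distortion apply to the point x, -y, -z); pixel columns grow to the right and rows downward; lengths in m; the calibration is good to about 2 mm. A picture is of the moment at which its call begins. There is no depth.
- ctrl.close_job(): hands the job in; it is judged then, once.
Trained networks look in the newest picture that a camera, given by its name, has taken for a name from the list of things; names that differ only in an ending like _2 or _b are one class to them, and where a whole thing is asked for, a point or a joint stands for the part that bears it (a point fixed in the world has none). Each returns a list of dicts, best first, with "conf" (0 to 1); they miss things now and then, are a little off and sometimes report something else, mostly with a low value. They report only what shows in the picture. A call takes as long as a camera call.
- ctrl.masks_of(thing, camera): "mask" (400x640 bool, what is visible of it) and "at" ([column, row] in pixels, amid what is visible of it).
The state is a dict: "t": time; "joint_positions": joint angles; "joint_velocities": joint speeds; "tau": joint torques, N m; "tool_pos": TCP position; "tcp_rot": TCP orientation; "ft_force": force on the tool from outside, world axes, zero at the start; "ft_torque": the same for the moment, N m; "grip_width": finger opening in m; "gripper_force": force on a finger pad.
Only numpy, scipy, OpenCV 4.12 (cv2) and the standard library are available. Lean on these libraries where they do the work, as an engineer would, in place of code of your own. Each camera call takes 0.05 s, during which the arm holds its last target. There are 200 camera calls.

## Task

Release the hold-down lever behind the nests by swinging it over to the left, then seat each white slotted insert flat and fully home in the nest whose pocket has its shape. Then stand every steel plate from the grey rack upright on edge, fully down, in a slot of the seated inserts (any slot, one plate to a slot), and only when all of them stand there throw the lever fully back to the right to lock. Leave the other things on the desk alone.

Things in the scene. Friction and masses are not known exactly. Their poses are not given: they have to be found in the camera images.
- lever (a joint): hold-down valve lever behind the nests: 0 = released (leaning to the left as the robot sees it), 1.0 rad = locked (leaning to the right); moves stiffly (about 1 N at the knob) and stays where it is left
- lever_tip (a point): centre of the black ball knob (26 mm across) on the end of the lever; the lever is 65 mm long and pivots 22 mm above the desk. The axes of this entry turn with the lever; its own y axis is the level pivot axis. As the joint value grows the knob moves along (y axis) x (up), i.e. towards the horizontal direction obtained by turning the y axis 90 degrees clockwise seen from above; at mid swing the lever stands straight up. Knob 79 mm above the desk at either end of its swing
- insert_a_mid (a point): white slotted insert A, loose, 80 (x) x 62 (y) x 32 mm high, the corner at +x +y clipped off at 45 degrees (16 mm); this point is its middle, half-way up (16 mm above its underside). x runs along its length, z up. Two slots cut in its top across its width
- insert_b_mid (a point): white slotted insert B, loose, 96 (x) x 54 (y) x 32 mm high, plus a tongue 20 mm wide that stands out 12 mm from the middle of its +x end; this point is the middle of the 96 x 54 block, half-way up (16 mm above its underside). x runs along its length, z up. Two slots cut in its top across its width
- nest_a_seat (a point): fixed aluminium nest with the pocket shaped for insert A (clipped corner at +x +y), outside 103 x 85 mm, 18 mm high, pocket 12 mm deep, 1.5 mm clearance all round; this point is where the middle of insert A lies when fully home, 22 mm above the desk, with the same axes
- nest_b_seat (a point): fixed aluminium nest with the pocket shaped for insert B (notch for the tongue at +x), outside 131 x 77 mm, 18 mm high, pocket 12 mm deep, 1.5 mm clearance all round; this point is where the middle of insert B lies when fully home, 22 mm above the desk, with the same axes
- slot_a1 (a point): slot of insert A towards its -x end, 11 (x) x 43 (y) mm, 24 mm deep, 40 mm from the other slot; this point is where the middle of a plate lies when the plate stands in the slot (28 mm above the insert's middle), with the plate's axes (x through the thickness, y across the width, z up)
- slot_a2 (a point): slot of insert A towards its +x end, 11 (x) x 43 (y) mm, 24 mm deep, 40 mm from the other slot; this point is where the middle of a plate lies when the plate stands in the slot (28 mm above the insert's middle), with the plate's axes (x through the thickness, y across the width, z up)
- slot_b1 (a point): slot of insert B towards its -x end, 11 (x) x 43 (y) mm, 24 mm deep, 40 mm from the other slot; this point is where the middle of a plate lies when the plate stands in the slot (28 mm above the insert's middle), with the plate's axes (x through the thickness, y across the width, z up)
- slot_b2 (a point): slot of insert B towards its +x end, 11 (x) x 43 (y) mm, 24 mm deep, 40 mm from the other slot; this point is where the middle of a plate lies when the plate stands in the slot (28 mm above the insert's middle), with the plate's axes (x through the thickness, y across the width, z up)
- plate_1_mid (a point): loose plain steel plate, 8 (x, thickness) x 40 (y, width) x 72 mm (z, height); this point is its middle, half-way up. It starts on edge in the grey rack; all plates are alike; may be absent
- plate_2_mid (a point): loose plain steel plate, 8 (x, thickness) x 40 (y, width) x 72 mm (z, height); this point is its middle, half-way up. It starts on edge in the grey rack; all plates are alike; may be absent
- plate_3_mid (a point): loose plain steel plate, 8 (x, thickness) x 40 (y, width) x 72 mm (z, height); this point is its middle, half-way up. It starts on edge in the grey rack; all plates are alike; may be absent
- plate_4_mid (a point): loose plain steel plate, 8 (x, thickness) x 40 (y, width) x 72 mm (z, height); this point is its middle, half-way up. It starts on edge in the grey rack; all plates are alike; may be absent
- rack: fixed grey rack, 180 (x) x 58 (y) x 32 mm high, with four slots for plates in a row along x at 42 mm pitch, their floors 8 mm above the desk, 24 mm deep; origin at the middle of its underside
- bolt: hex bolt, 38 mm long, lying on the desk: a bystander to leave alone; origin at its underside
- marker: marker pen, 130 mm long, lying on the desk: a bystander to leave alone; origin at its underside
- ring: centring ring, 48 mm across, lying on the desk: a bystander to leave alone; origin at its underside
- clamp: flange clamp, 74 mm long, lying on the desk: a bystander to leave alone; origin at its underside

How it is judged:
By the outcome, as a careful person would: the job done as asked, in the order asked, and still so for the second after the job is handed in, with the robot touching nothing.
Of plate_1, plate_2, plate_3, plate_4 only 2 to 4 are there at a start; the rules pass over those that are not, and their reading is None.
At some moment in a run one of insert_a, insert_b may be knocked a few centimetres aside while the robot is not near it.
It also fails if it takes over 210 s, if anything falls off the work surface, if the arm or the gripper's body presses on something with over 40 N, if the wrist force passes 120 N, or if a joint passes its speed limit or range.

## Working session

There is one attempt and no reset: what is moved stays moved. The work goes in short steps, Python scripts to look and compute and a shell command to move; the robot and the scene stay as the last step left them, time stands still between calls to the robot, and variables do not carry over. Pictures are saved under pics/ and viewed, at most 14 in all, crops included, and the job is handed in when it is done.

```bash
mkdir -p pics
cat > h.py <<'E'
import numpy as np, cv2
from scipy.spatial.transform import Rotation as R
from bench import ctrl
def cap(n,save=None):
    c=ctrl.capture(n)
    if save: cv2.imwrite('pics/'+save+'.png',c['img'][:,:,::-1])
    return c
def rot(c):
    o=np.array(c['orientation'])
    return R.from_quat(o) if o.size==4 else R.from_matrix(o)
def proj(c,P):
    p=rot(c).inv().apply(np.atleast_2d(P)-np.array(c['eye']))
    s=np.c_[p[:,0]/-p[:,2],-p[:,1]/-p[:,2]]
    s=s*(1+c['k1']*(s**2).sum(1,keepdims=True))
    K=np.array(c['intrinsics']); return s@K[:2,:2].T+K[:2,2]
def back(c,uv,z):
    K=np.array(c['intrinsics']); uv=np.atleast_2d(uv).astype(float)
    d=(uv-K[:2,2])@np.linalg.inv(K[:2,:2]).T; s=d.copy()
    for _ in range(20): s=d/(1+c['k1']*(s**2).sum(1,keepdims=True))
    r=rot(c).apply(np.c_[s[:,0],-s[:,1],-np.ones(len(s))])
    e=np.array(c['eye']); return e+r*((z-e[2])/r[:,2:3])
E
python3 - <<'E'
from h import *
for n in('top','side'):
    c=cap(n,n+'0'); print(n,c['eye'],c['orientation'],c['intrinsics'],c['k1'])
    for t in('lever_tip','insert_a_mid','nest_a_seat','plate_1_mid','rack','lever'):
        try:
            for m in ctrl.masks_of(t,n)[:5]: print(t,round(m['conf'],2),np.round(m['at']),m['mask'].sum(),np.round(back(c,m['at'],0.03)[0],3))
        except Exception as e: print(t,e)
print(ctrl.read_state())
E
```

```text
top [0.45918716 0.23530676 1.15238667] [-0.02815795  0.0379144   0.70769607 -0.70493681] [[480.20375049   0.         319.02155809]
 [  0.         480.20375049 194.42375008]
 [  0.           0.           1.        ]] -0.07235732008870485
lever_tip 0.41 [342. 147.] 112 [0.677 0.164 0.03 ]
lever_tip 0.16 [396. 250.] 1821 [0.434 0.04  0.03 ]
nest_a_seat 0.82 [385. 188.] 1545 [0.579 0.063 0.03 ]
plate_1_mid 0.59 [251. 250.] 80 [0.436 0.379 0.03 ]
rack 0.56 [250. 222.] 1838 [0.501 0.381 0.03 ]
lever 0.65 [339. 151.] 87 [0.667 0.172 0.03 ]
side [0.43730301 1.01293066 0.57321272] [-0.02527187  0.4788925   0.87472501 -0.06985317] [[513.18655034   0.         315.85090107]
 [  0.         513.18655034 200.0898258 ]
 [  0.           0.           1.        ]] -0.010102683759588378
lever_tip 0.7 [255. 176.] 268 [0.689 0.104 0.03 ]
lever_tip 0.61 [411. 229.] 402 [0.364 0.239 0.03 ]
insert_a_mid 0.96 [358. 234.] 1452 [0.459 0.271 0.03 ]
insert_a_mid 0.58 [257. 176.] 238 [0.685 0.103 0.03 ]
nest_a_seat 0.89 [305. 180.] 1331 [0.583 0.101 0.03 ]
plate_1_mid 0.48 [366. 268.] 201 [0.438 0.361 0.03 ]
rack 
[... 195 characters left out ...]
3 , -0.01261356,  1.42340742,  0.0080793 ,
        1.10341312, -0.04041251]), 'joint_velocities': array([-2.61237451e-03, -6.22397722e-04,  1.25182510e-04,  7.74543061e-05,
       -9.66057337e-04, -1.43722070e-03,  7.66817582e-04]), 'tau': array([ 2.09122563e-04, -4.58683062e+01,  2.09401748e-01, -1.65996784e+01,
       -6.10232376e-02,  1.31470483e-02,  3.31022250e-05]), 'tool_pos': array([ 0.20805468, -0.61576456,  0.21865896]), 'tcp_rot': array([ 9.86760155e-01,  1.62186299e-01,  2.65659525e-05, -2.81086807e-05]), 'ft_force': array([-0.51602063, -0.93362118, -0.2579971 ]), 'ft_torque': array([ 0.0263221 , -0.01738144, -0.02374619]), 'gripper_force': 0.0, 'grip_width': 0.09283979802499379}
```

```bash
cd pics; python3 -c "
import cv2
a=cv2.imread('top0.png');cv2.imwrite('top0z.png',cv2.resize(a[100:320,190:490],None,fx=2.66,fy=2.66,interpolation=cv2.INTER_CUBIC))
a=cv2.imread('side0.png');cv2.imwrite('side0z.png',cv2.resize(a[120:340,180:500],None,fx=2.5,fy=2.5,interpolation=cv2.INTER_CUBIC))"
```

```text
(no output)
```

View pics/top0z.png

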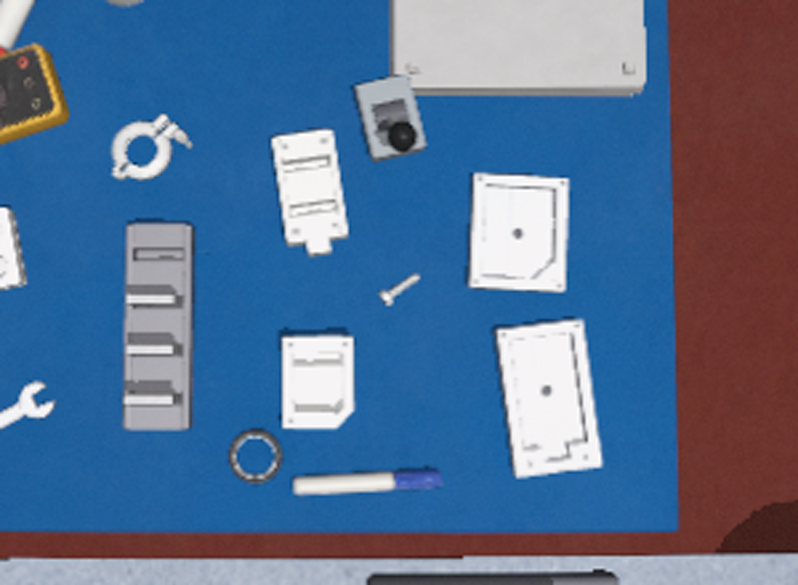

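View pics/side0z.png

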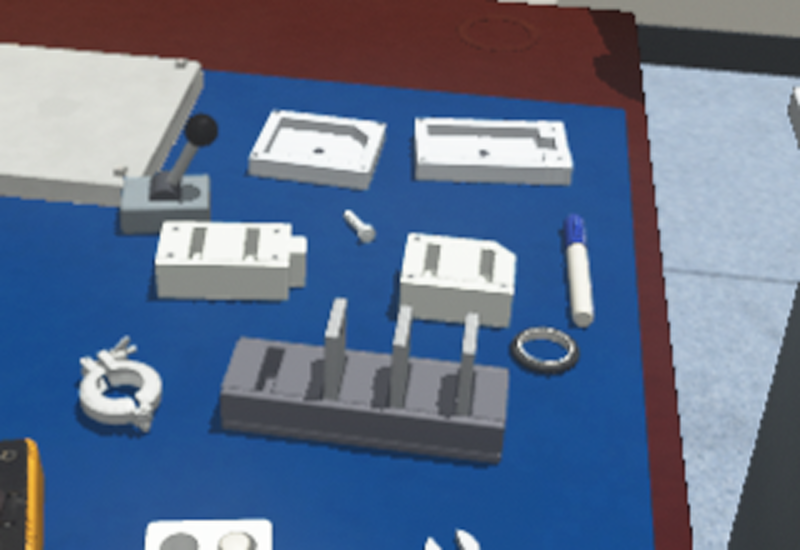

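The top view (crop) shows insert A at (318,383), insert B at (310,190), nest A at (518,233), nest B at (548,397) and the lever knob at (401,136). The rack holds three plates, at y≈300, 350 and 400, with its far slot empty. The side view agrees. Next I fit the poses.

```bash
cat > fit.py <<'E'
from h import *
from scipy.optimize import minimize
def loop(pts,z): p=[(*q,z) for q in pts]; return list(zip(p,p[1:]+p[:1]))
def rect(a,b,cx=0,cy=0): return [(cx-a/2,cy-b/2),(cx+a/2,cy-b/2),(cx+a/2,cy+b/2),(cx-a/2,cy+b/2)]
A=lambda e,c:[(-.04-e,-.031-e),(.04+e,-.031-e),(.04+e,.031+e-c),(.04+e-c,.031+e),(-.04-e,.031+e)]
B=lambda e:[(-.048-e,-.027-e),(.048+e,-.027-e),(.048+e,-.01-e),(.06+e,-.01-e),(.06+e,.01+e),(.048+e,.01+e),(.048+e,.027+e),(-.048-e,.027+e)]
def ins(o,zb): 
    s=loop(o,zb+.032)
    for x in(-.02,.02): s+=loop(rect(.011,.043,x),zb+.032)
    return s
M={'ia':lambda z:ins(A(0,.016),z),'ib':lambda z:ins(B(0),z),
'na':lambda z:loop(rect(.103,.085),.018)+loop(A(.0015,.016),.018),
'nb':lambda z:loop(B(.0015),.018)+[((-.0595,-.0385,.018),(-.0595,.0385,.018)),((-.0595,-.0385,.018),(.06,-.0385,.018)),((-.0595,.0385,.018),(.06,.0385,.018))],
'rack':lambda z:loop(rect(.18,.058),.032)+sum([loop(rect(.011,.043,x),.032) for x in(-.063,-.021,.021,.063)],[]),
'pl':lambda z:loop(rect(.008,.04),z+.072)}
def samp(s,n=30):
    t=np.linspace(0,1,n)[:,None]; return np.vstack([np.array(a)*(1-t)+np.array(b)*t for a,b in s])
def grad(img,sig):
    g=cv2.GaussianBlur(img,(0,0),.8).astype(float); m=np.zeros(g.shape[:2])
    m=np.sqrt(sum(cv2.Sobel(g[:,:,k],cv2.CV_64F,1,0)**2+cv2.Sobel(g[:,:,k],cv2.CV_64F,0,1)**2 for k in range(3)))
    return cv2.GaussianBlur(np.minimum(m,150),(0,0),sig)
def place(P,q): 
    c,s=np.cos(q[2]),np.sin(q[2]); return np.c_[q[0]+c*P[:,0]-s*P[:,1],q[1]+s*P[:,0]+c*P[:,1],P[:,2]]
def fit(cams,kind,q0,zb=0):
    P=samp(M[kind](zb)); q=np.array(q0,float)
    for sig,st in((3,.008),(1.5,.004),(.7,.002)):
        G=[grad(c['img'],sig) for c in cams]
        f=lambda d:-sum(cv2.remap(g.astype(np.float32),*[a.astype(np.float32).reshape(-1,1) for a in proj(c,place(P,d)).T],cv2.INTER_LINEAR).mean() for g,c in zip(G,cams))
        q=minimize(f,q,method='Nelder-Mead',options=dict(initial_simplex=[q,q+[st,0,0],q+[0,st,0],q+[0,0,st*12]],xatol=1e-5,fatol=1e-4)).x
    return q,-f(q)
def draw(cams,kind,q,zb=0):
    for c in cams:
        for p in proj(c,place(samp(M[kind](zb),12),q)): cv2.circle(c['v'],tuple(int(x*3*8) for x in p+.5),8,(0,0,255),-1,cv2.LINE_AA,3)
def prep(c): c['v']=cv2.resize(c['img'][:,:,::-1],None,fx=3,fy=3,interpolation=cv2.INTER_CUBIC)
E
cat > m1.py <<'E'
from fit import *
C=[cap('top'),cap('side')]
for c in C: prep(c)
z2=lambda x,y,z:back(C[0],(190+x/2.66,100+y/2.66),z)[0]
pi=np.pi
for n,k,u,yaw,zb in[('ia','ia',(318,383),pi,0),('ib','ib',(308,188),pi+.08,0),('na','na',(520,233),pi-.03,0),('nb','nb',(550,397),pi+.1,0),('rack','rack',(158,327),pi,0),('p1','pl',(152,297),pi,.008),('p2','pl',(152,348),pi,.008),('p3','pl',(152,398),pi,.008)]:
    p=z2(*u,{'na':.018,'nb':.018,'pl':.08}.get(k,.032)); q0=[p[0],p[1],yaw]
    q,s=fit(C,k,q0,zb); draw(C,k,q,zb)
    print(n,np.round(q,4),round(s), *[np.round((fit([c],k,q,zb)[0]-q)*[1e3,1e3,57],1) for c in C])
u=[(340.8,151.1),(260,172)]; e=[np.array(c['eye']) for c in C]
d=[back(c,a,0)[0]-f for c,a,f in zip(C,u,e)]
t=np.linalg.lstsq(np.c_[d[0],-d[1]],e[1]-e[0],rcond=None)[0]; print('knob',e[0]+t[0]*d[0],e[1]+t[1]*d[1])
a=C[0]['v'][330:900,590:1390];cv2.imwrite('pics/ov_t.png',a)
a=C[1]['v'][420:960,600:1400];cv2.imwrite('pics/ov_s.png',a)
E
python3 m1.py
```

```text
ia [0.4498 0.2425 3.1572] 272 [-1.6  0.3 -0.8] [ 1.3 -1.7  0.2]
ib [0.6235 0.2521 3.3049] 279 [-1.1  0.4  0.1] [ 1.6 -5.9 -2.6]
na [0.5841 0.0673 3.1291] 260 [0.1 0.3 0.4] [ 0.1 -1.2 -0.7]
nb [0.4416 0.0406 3.3176] 250 [ 4.   3.5 -2.6] [ 0.3 -0.1 -0.3]
rack [0.5002 0.3843 3.1271] 251 [-0.9 -0.1 -0.3] [ 0.3 -0.   0.4]
p1 [0.5212 0.3846 3.1386] 294 [-0.   0.8 -0.2] [0.6 0.1 0.1]
p2 [0.4789 0.385  3.1546] 293 [-0.6 -0.1 -2.8] [ 0.9 -0.2  1.9]
p3 [0.4371 0.3852 3.1417] 289 [-0.4 -0.  -0.2] [0.8 0.6 0. ]
knob [0.65820714 0.17044415 0.07950209] [0.66004439 0.17074092 0.07982496]
```

View pics/ov_t.png

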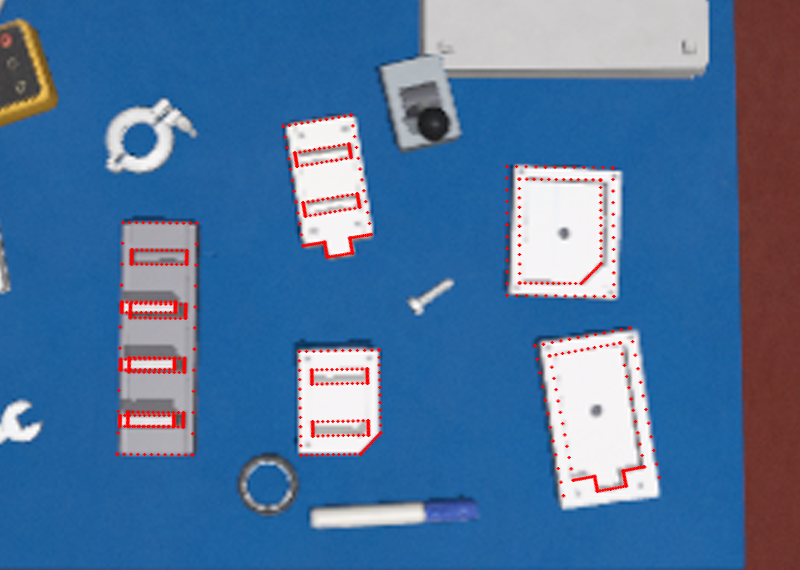

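View pics/ov_s.png

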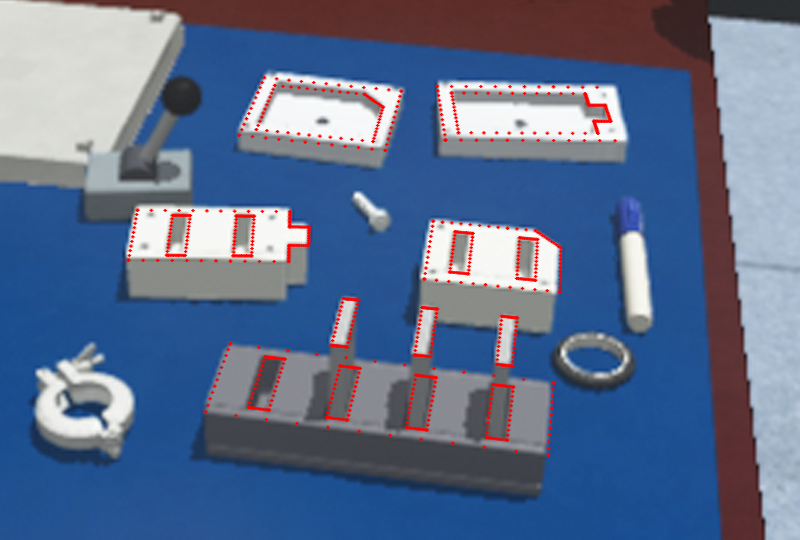

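The overlays match: inserts, nests, rack and plates all line up in both views. Now the lever's geometry.

Run:
```python
from h import *
C=[cap('top'),cap('side')]
o=lambda i,x,y:((590+x)/3,(330+y)/3) if i==0 else ((600+x)/3,(420+y)/3)
def tri(a,b):
    u=[o(0,*a),o(1,*b)]; e=[np.array(c['eye']) for c in C]
    d=[back(c,q,0)[0]-f for c,q,f in zip(C,u,e)]
    t=np.linalg.lstsq(np.c_[d[0],-d[1]],e[1]-e[0],rcond=None)[0]; return e[0]+t[0]*d[0],e[1]+t[1]*d[1]
print('knob',tri((433,123),(181,96)))
for p in((380,68),(441,55),(460,138),(400,150)): print('base top corner',back(C[0],o(0,*p),.022)[0])
for p in((93,152),(191,151),(191,197),(87,183)): print('side base',back(C[1],o(1,*p),.022)[0])
print('pivot side',back(C[1],o(1,137,168),.022)[0])
I=C[0]['img'][100:175,305:375,::-1]; J=C[1]['img'][150:220,220:290,::-1]
cv2.imwrite('pics/lev.png',np.hstack([cv2.resize(I,(400,400),interpolation=2),cv2.resize(J,(400,400),interpolation=2)]))
```

```text
knob (array([0.65846254, 0.16997964, 0.07936112]), array([0.65953609, 0.17015209, 0.07955   ]))
base top corner [0.71375677 0.20844077 0.022     ]
base top corner [0.72431634 0.15954966 0.022     ]
base top corner [0.65698769 0.14510013 0.022     ]
base top corner [0.6474148  0.19292071 0.022     ]
side base [0.72574694 0.15763355 0.022     ]
side base [0.66094211 0.14427631 0.022     ]
side base [0.64782019 0.19975052 0.022     ]
side base [0.71864116 0.19574514 0.022     ]
pivot side [0.69128305 0.17192008 0.022     ]
```

View pics/lev.png

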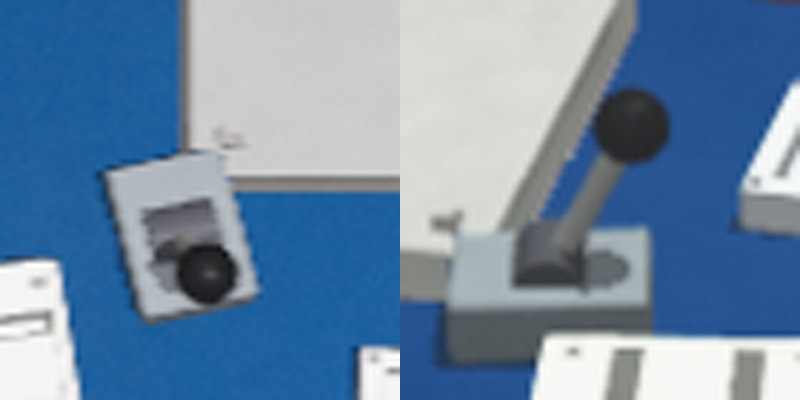

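```bash
cat >> h.py <<'E'
def to(x,y,z,az,s=None):
    s=s or ctrl.read_state(); r=R.from_quat(s['tcp_rot'])
    d=r.inv().apply(np.array([x,y,z])-s['tool_pos'])*1e3
    X=r.apply([1,0,0]); a=np.arctan2(X[1],X[0])
    turn=-(az-a); turn=(turn+np.pi/2)%np.pi-np.pi/2   # half-turn symmetric
    print('shift',np.round(d,1),'turn',round(turn,4),'rows>=',round(max(np.linalg.norm(d)/41.7,abs(turn)/.125),1),'az now',round(a,4))
E
python3 -c "
from h import *
to(.624,.162,.2,.222)"
```

```text
shift [ 643.  -603.8   18.7] turn 0.1038 rows>= 21.2 az now 0.3258
```

```bash
python3 -m jog '[0,28,-27,0,0, 0,56,-53,2,0.01, 0,84,-79,3,0.02, 0,112,-105,4,0.03, 0,140,-131,5,0.04, 0,168,-158,6,0.04, 0,196,-184,7,0.04, 0,224,-210,8,0.04, 0,252,-237,9,0.05, 0,280,-263,10,0.05, 0,308,-289,10,0.05, 0,336,-316,10,0.05]' 20
python3 -m jog '[0,28,-27,0,0, 0,56,-53,1,0.01, 0,84,-79,2,0.02, 0,112,-105,4,0.03, 0,140,-131,5,0.04, 0,168,-158,6,0.05, 0,196,-184,7,0.05, 0,224,-210,8,0.05, 0,252,-237,9,0.05, 0,280,-263,9,0.05, 0,307,-288,9,0.05, 0,307,-288,9,0.05]'
python3 -c "
from h import *
print(ctrl.read_state()['joint_positions'])
to(.624,.162,.07,.222)"
```

```text
t: 1.9
tool_pos: [0.426, -0.2074, 0.209]
tcp_rot: [0.991, 0.137, 0.0, 0.0]
ft_force: [1.0, 0.1, 0.6]
grip_width: 0.0174
gripper_force: 0.0
t: 2.9
tool_pos: [0.6435, 0.1626, 0.1989]
tcp_rot: [0.993, 0.118, 0.001, -0.004]
ft_force: [0.2, 1.2, -0.1]
grip_width: 0.0004
gripper_force: 0.0
[-0.22177798  0.65406163 -0.0992466   1.40726882  0.06002073  1.07941795
 -1.6628693 ]
shift [-19.5  -3.  128.8] turn 0.0147 rows>= 3.1 az now 0.2367
```

```bash
python3 -m jog '[0,-20,-3,0,0.015, 0,-20,-3,40,0.015, 0,-20,-3,80,0.015, 0,-20,-3,110,0.015, 0,-20,-3,129,0.015, 0,-20,-3,129,0.015]'
python3 -c "
from h import *
to(.659,.170,.07,.222)"
```

```text
t: 3.4
tool_pos: [0.6183, 0.1491, 0.0658]
tcp_rot: [0.994, 0.105, -0.005, 0.001]
ft_force: [-0.7, -1.1, -0.7]
grip_width: 0.0004
gripper_force: 0.0
shift [ 44.2 -11.9  -4.7] turn -0.0111 rows>= 1.1 az now 0.2109
```

```bash
python3 -m jog '[0,0,0,0,0, 0,0,0,0,0, 0,0,0,0,0]'
python3 -c "
from h import *
to(.659,.170,.07,.222)"
```

```text
t: 3.65
tool_pos: [0.6237, 0.1507, 0.073]
tcp_rot: [0.994, 0.105, 0.002, -0.0]
ft_force: [-0.6, 0.9, 0.3]
grip_width: 0.0003
gripper_force: 0.0
shift [ 38.6 -11.4   3.1] turn -0.0113 rows>= 1.0 az now 0.2107
```

```bash
python3 -m jog '[0,0,-11,0,0, 0,10,-11,0,0, 0,20,-11,0,0, 0,30,-11,0,0, 0,40,-11,0,0, 0,50,-11,0,0, 0,60,-11,0,0, 0,70,-11,0,0, 0,76,-11,0,0, 0,76,-11,0,0, 0,76,-11,0,0]'
python3 -m jog '[0,3,0,0,0, 0,3,0,0,0]'
python3 -m jog '[0,3,0,0,0, 0,3,0,0,0]'
```

```text
t: 4.57
tool_pos: [0.6943, 0.1777, 0.0713]
tcp_rot: [0.994, 0.105, 0.001, -0.0]
ft_force: [-0.1, 0.5, 0.2]
grip_width: 0.0004
gripper_force: 0.0
t: 4.73
tool_pos: [0.6968, 0.1778, 0.0709]
tcp_rot: [0.994, 0.105, -0.0, -0.0]
ft_force: [-0.4, -0.3, 0.7]
grip_width: 0.0009
gripper_force: 0.2
t: 4.9
tool_pos: [0.6986, 0.1781, 0.0705]
tcp_rot: [0.994, 0.105, -0.002, 0.0]
ft_force: [-4.2, 0.2, 1.2]
grip_width: 0.0004
gripper_force: 1.7
```

```bash
python3 -m jog '[0,2,0,0,0, 0,2,0,0,0]'
python3 -m jog '[0,-20,0,0,0, 0,-30,0,-60,0, 0,-30,0,-120,0, 0,-30,0,-120,0, 0,-30,0,-120,0]'
python3 - <<'E'
from fit import *
C=[cap('top'),cap('side')]
for k,q in(('ia',[.4498,.2425,3.157]),('ib',[.6235,.2521,3.305])): print(k,fit(C,k,q))
for n in('top','side'):
    for m in ctrl.masks_of('lever_tip',n)[:2]: print(n,m['conf'],m['at'])
to(.4498,.2425,.10,3.157)
I=C[0]['img'][90:175,295:380,::-1]; J=C[1]['img'][130:220,210:300,::-1]
cv2.imwrite('pics/lev2.png',np.hstack([cv2.resize(I,(400,400),interpolation=2),cv2.resize(J,(400,400),interpolation=2)]))
E
```

```text
t: 5.07
tool_pos: [0.6988, 0.1781, 0.0705]
tcp_rot: [0.994, 0.105, -0.004, 0.0]
ft_force: [-7.8, -1.1, 4.9]
grip_width: -0.0
gripper_force: 3.6
t: 5.48
tool_pos: [0.6785, 0.1738, 0.2014]
tcp_rot: [0.994, 0.105, 0.01, -0.002]
ft_force: [1.5, 0.6, 2.2]
grip_width: 0.0004
gripper_force: 0.0
ia (array([0.4498029 , 0.24233489, 3.1575133 ]), np.float32(270.71625))
ib (array([0.62472789, 0.24683474, 3.25836667]), np.float32(274.3424))
top 0.25 [310.8, 243.2]
side 0.77 [228.9, 175.1]
side 0.41 [366.8, 269.6]
shift [-202.7 -115.4   89.9] turn 0.1953 rows>= 6.0 az now 0.2107
```

View pics/lev2.png

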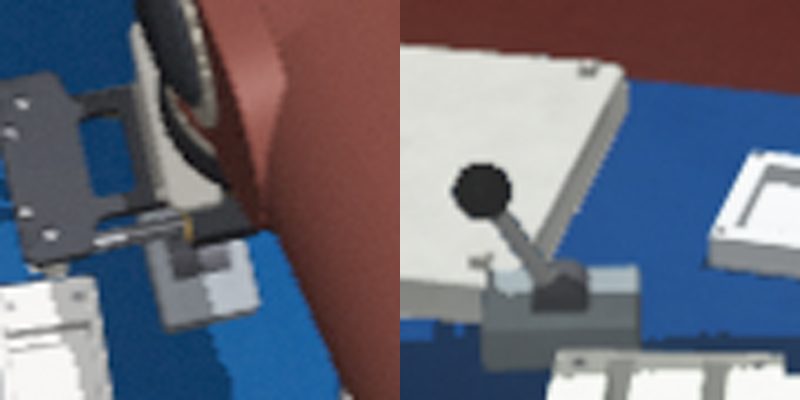

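The lever now leans left (side crop, knob at (482,190)), so it is released. Next is insert A.

```bash
python3 -m jog '[76,-30,-17,0,0.03, 76,-60,-35,10,0.06, 76,-90,-52,25,0.09, 76,-120,-70,40,0.12, 76,-150,-87,60,0.15, 76,-180,-104,80,0.18, 76,-203,-115,90,0.195, 76,-203,-115,90,0.195, 76,-203,-115,90,0.195, 76,-203,-115,90,0.195]' 20
python3 - <<'E'
from fit import *
C=[cap('top'),cap('side')]
print(fit([C[1]],'ia',[.4498,.2425,3.157]))
to(.4498,.2425,.015,3.157)
E
```

```text
t: 6.52
tool_pos: [0.4509, 0.242, 0.1002]
tcp_rot: [1.0, 0.008, 0.0, 0.0]
ft_force: [-0.2, -0.6, 0.5]
grip_width: 0.0626
gripper_force: 0.0
(array([0.45177211, 0.23560825, 3.15070754]), np.float32(110.8813))
shift [-2.2 -0.7 85.8] turn -0.0017 rows>= 2.1 az now 0.0137
```

```bash
python3 -m jog '[76,-1,0,0,0, 76,-1,0,0,0, 76,-1,0,30,0, 76,-1,0,60,0, 76,-1,0,80,0, 76,-1,0,85,0, 76,-1,0,85,0, 76,-1,0,85,0]'
python3 -m jog '[55,0,0,0,0, 55,0,0,0,0, 55,0,0,0,0, 55,0,0,0,0, 55,0,0,0,0, 55,0,0,0,0]' 30
```

```text
t: 7.28
tool_pos: [0.4497, 0.2425, 0.0163]
tcp_rot: [1.0, 0.008, 0.001, -0.0]
ft_force: [0.5, -0.4, 0.6]
grip_width: 0.0763
gripper_force: 0.0
t: 7.78
tool_pos: [0.4498, 0.243, 0.0169]
tcp_rot: [1.0, 0.008, 0.001, -0.001]
ft_force: [0.2, 0.0, 6.0]
grip_width: 0.0614
gripper_force: 30.0
```

```bash
python3 -m jog '[50,0,0,-20,0, 50,0,0,-40,0, 50,0,0,-60,0, 50,0,0,-60,0, 50,0,0,-60,0, 50,0,0,-60,0]'
python3 - <<'E'
from fit import *
for _ in range(4): print(ctrl.read_state()['tool_pos']); C=[cap('top'),cap('side')]
s=ctrl.read_state(); p=s['tool_pos']; 
for zb in(.055,.06,.065): print(zb,[fit([C[1]],'ia',[p[0],p[1],3.157],zb),fit(C,'ia',[p[0],p[1],3.157],zb)])
for k,q in(('na',[.5841,.0673,3.1291]),('nb',[.4416,.0406,3.3176])): print(k,fit(C,k,q))
E
```

```text
t: 8.28
tool_pos: [0.4483, 0.2419, 0.075]
tcp_rot: [1.0, 0.008, -0.001, 0.0]
ft_force: [-0.5, 1.0, -1.1]
grip_width: 0.0617
gripper_force: 30.0
[0.44826408 0.24189246 0.07504423]
[0.44802499 0.24181978 0.07455839]
[0.44824129 0.24194193 0.07462925]
[0.44854434 0.24208899 0.07494679]
0.055 [(array([0.45027766, 0.2360586 , 3.16666958]), np.float32(102.78361)), (array([0.45035534, 0.2361672 , 3.11562016]), np.float32(135.1596))]
0.06 [(array([0.45024079, 0.24422692, 3.15660554]), np.float32(102.87256)), (array([0.45030932, 0.23723317, 3.11663237]), np.float32(136.82985))]
0.065 [(array([0.45021214, 0.24565474, 3.14423869]), np.float32(104.33447)), (array([0.44978023, 0.26181343, 3.16953348]), np.float32(138.64633))]
na (array([0.5842071 , 0.06729589, 3.13192772]), np.float32(259.80817))
nb (array([0.44301522, 0.04251751, 3.34557834]), np.float32(231.27216))
```

```bash
python3 -c "
from h import *
to(.5838,.0673,.045,-.0117)"
```

```text
shift [132.3 177.   30.2] turn 0.0275 rows>= 5.3 az now 0.0158
```

```bash
python3 -m jog '[50,19,25,0,0.01, 50,38,50,0,0.02, 50,57,76,0,0.027, 50,76,101,0,0.027, 50,95,127,0,0.027, 50,114,152,0,0.027, 50,132,177,0,0.027, 50,132,177,15,0.027, 50,132,177,30,0.027, 50,132,177,30,0.027, 50,132,177,30,0.027, 50,132,177,30,0.027]'
cat > m2.py <<'E'
import sys
from fit import *
kind,nest,zb=sys.argv[1],sys.argv[2],float(sys.argv[3])
q={'ia':[.5842,.0673,3.1305],'ib':[.4416,.0406,3.3176]}[kind]
c=cap('side'); ps=[]
for _ in range(6): ps.append(ctrl.read_state()['tool_pos']); cap('side')
p=np.mean(ps,0); print('tcp',np.round(p,4))
for z in(zb-.002,zb,zb+.002): r=fit([c],kind,[p[0],p[1],q[2]],z); print(z,np.round(r[0],4),r[1])
zb=zb; r=fit([c],kind,[p[0],p[1],q[2]],zb)[0]
n=fit([c],nest,q)[0]; print('nest',np.round(n,4))
prep(c); draw([c],kind,r,zb); draw([c],nest,n)
u=(proj(c,[p[0],p[1],.03])[0]*3).astype(int)
cv2.imwrite('pics/'+sys.argv[4]+'.png',c['v'][max(0,u[1]-200):u[1]+150,max(0,u[0]-250):u[0]+250])
to(n[0],n[1],p[2],0)
E
python3 m2.py ia na .03 hold_a
```

```text
t: 9.68
tool_pos: [0.5839, 0.0681, 0.0461]
tcp_rot: [1.0, -0.005, 0.0, -0.0]
ft_force: [-0.2, 0.4, -0.9]
grip_width: 0.0619
gripper_force: 30.0
tcp [0.5842 0.068  0.0465]
0.027999999999999997 [0.5904 0.0554 3.3149] 125.72183
0.03 [0.5898 0.0606 3.3368] 125.800934
0.032 [0.5892 0.0638 3.3372] 125.92614
nest [0.5868 0.0402 3.2307]
shift [ 3.1 27.4 -0.3] turn -0.0108 rows>= 0.7 az now -0.0108
```

View pics/hold_a.png

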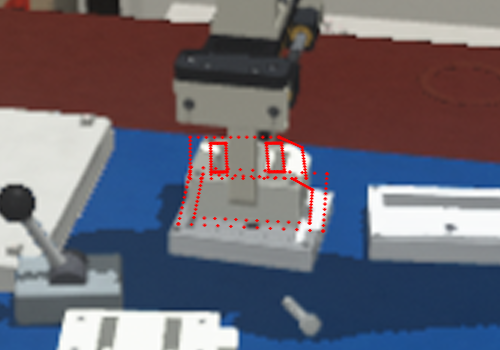

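```bash
python3 -m jog '[50,0,0.5,0,0, 50,0,0.5,5,0, 50,0,0.5,10,0, 50,0,0.5,15,0, 50,0,0.5,17,0, 50,0,0.5,17,0]'
```

```text
t: 10.53
tool_pos: [0.584, 0.0659, 0.032]
tcp_rot: [1.0, -0.007, 0.0, 0.0]
ft_force: [-6.4, -2.4, 21.4]
grip_width: 0.062
gripper_force: 30.3
```

```bash
python3 -m jog '[50,0,0,-3,0, 50,-1.5,0,-3,0, 50,-1.5,0,0,0, 50,-1.5,0,0,0]'
python3 -m jog '[50,-0.7,0,0,0, 50,-0.7,0,0,0, 50,-0.7,0,1,0]'
python3 -m jog '[50,-0.7,0,0,0, 50,-0.7,0,0,0]'
```

```text
t: 10.87
tool_pos: [0.5832, 0.0664, 0.0313]
tcp_rot: [1.0, -0.006, 0.001, 0.0]
ft_force: [-4.5, -2.7, 19.3]
grip_width: 0.0622
gripper_force: 30.3
t: 11.12
tool_pos: [0.5832, 0.0664, 0.0312]
tcp_rot: [1.0, -0.006, 0.002, 0.0]
ft_force: [-6.6, -4.3, 29.1]
grip_width: 0.062
gripper_force: 30.7
t: 11.28
tool_pos: [0.5831, 0.0664, 0.0312]
tcp_rot: [1.0, -0.006, 0.003, -0.0]
ft_force: [-5.0, -2.5, 21.3]
grip_width: 0.062
gripper_force: 30.4
```

```bash
python3 -m jog '[50,0,0,-4,0, 50,0,0,-8,0, 50,0,0,-8,0, 50,0,0,-8,0, 50,0,0,-8,0]'
python3 - <<'E'
from fit import *
ps=[];C=[cap('side'),cap('top')]
for _ in range(6): ps.append(ctrl.read_state()['tool_pos']); cap('side')
p=np.mean(ps,0); print(p); zb=p[2]-.0155; out=[]
for c in C:
    v=cv2.resize(c['img'][:,:,::-1],None,fx=8,fy=8,interpolation=cv2.INTER_CUBIC)
    def dl(segs,q,col):
        for a,b in segs:
            u=proj(c,place(np.array([a,b]),q))*8+4; cv2.line(v,tuple(np.int32(u[0])),tuple(np.int32(u[1])),col,1,cv2.LINE_AA)
    q=[p[0],p[1],3.130]
    dl(ins(A(0,.016),zb),q,(0,0,255)); dl(loop(A(0,.016),zb),q,(0,0,255))
    dl(M['na'](0),[.5841,.0673,3.1305],(0,200,0))
    u=(proj(c,[p[0],p[1],.03])[0]*8).astype(int); out.append(v[u[1]-260:u[1]+240,u[0]-200:u[0]+200])
cv2.imwrite('pics/al.png',np.hstack(out))
E
```

```text
t: 11.7
tool_pos: [0.5801, 0.0671, 0.0347]
tcp_rot: [1.0, -0.005, -0.001, 0.0]
ft_force: [-0.6, 0.8, -0.9]
grip_width: 0.062
gripper_force: 29.8
[0.58055164 0.06701103 0.03520915]
```

View pics/al.png

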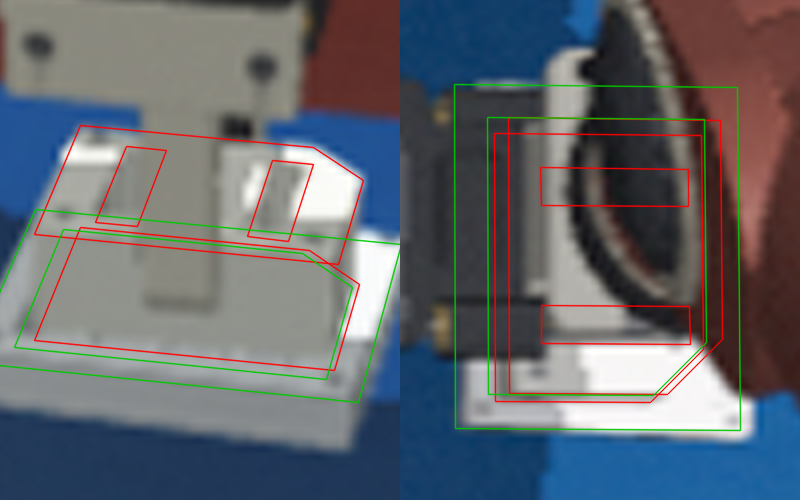

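```bash
python3 -m jog '[50,1.5,1,0,0, 50,1.5,1,3,0, 50,1.5,1,6,0, 50,1.5,1,8,0, 50,1.5,1,8,0]'
```

```text
t: 12.52
tool_pos: [0.5831, 0.0657, 0.0311]
tcp_rot: [1.0, -0.006, 0.001, -0.0]
ft_force: [-5.6, -2.8, 18.9]
grip_width: 0.0624
gripper_force: 30.4
```

```bash
python3 -m jog '[50,-2,0,-3,0, 50,-2.5,0,-3,0, 50,-2.5,0,0,0, 50,-2.5,0,0,0, 50,-2.5,0,0,0]'
```

```text
t: 12.93
tool_pos: [0.5821, 0.0658, 0.0306]
tcp_rot: [1.0, -0.006, 0.003, -0.0]
ft_force: [-2.5, -2.0, 18.2]
grip_width: 0.0623
gripper_force: 30.4
```

```bash
python3 -m jog '[50,-2,0,-3,0, 50,-2,0,-3,0, 50,-2,0,0,0, 50,-2,0,0,0, 50,-2,0,0,0]'
python3 -m jog '[50,-2,0,-3,0, 50,-2,0,-3,0, 50,-2,0,0,0, 50,-2,0,0,0, 50,-2,0,0,0]'
```

```text
t: 13.35
tool_pos: [0.5821, 0.0657, 0.0304]
tcp_rot: [1.0, -0.006, 0.005, -0.0]
ft_force: [1.8, -1.5, 14.6]
grip_width: 0.0622
gripper_force: 30.3
t: 13.77
tool_pos: [0.582, 0.0657, 0.0304]
tcp_rot: [1.0, -0.006, 0.006, -0.0]
ft_force: [5.5, -2.0, 10.9]
grip_width: 0.0624
gripper_force: 30.2
```

```bash
python3 -m jog '[50,5,0,-1,0, 50,5,-2,-1,0, 50,5,-2,0,0, 50,5,-2,0,0, 50,5,-2,0,0]'
python3 -m jog '[50,0,-2,-1,0, 50,0,-2,-1,0, 50,0,-2,0,0, 50,0,-2,0,0, 50,0,-2,0,0]'
```

```text
t: 14.18
tool_pos: [0.5823, 0.0658, 0.0304]
tcp_rot: [1.0, -0.006, 0.001, 0.001]
ft_force: [-2.3, -4.1, 19.5]
grip_width: 0.0624
gripper_force: 30.4
t: 14.6
tool_pos: [0.5823, 0.0659, 0.0304]
tcp_rot: [1.0, -0.007, 0.001, 0.002]
ft_force: [-1.0, -6.1, 20.1]
grip_width: 0.0624
gripper_force: 30.4
```

Run:
```python
from fit import *
c=cap('side'); ps=[]
for _ in range(5): ps.append(ctrl.read_state()['tool_pos']); cap('side')
p=np.mean(ps,0); print(p)
v=cv2.resize(c['img'][:,:,::-1],None,fx=9,fy=9,interpolation=cv2.INTER_CUBIC)
u=(proj(c,[p[0],p[1],.03])[0]*9).astype(int); a=v[u[1]-300:u[1]+260,u[0]-200:u[0]+200].copy()
def dl(segs,q,col):
    for s,b in segs:
        w=proj(c,place(np.array([s,b]),q))*9+4; cv2.line(v,tuple(np.int32(w[0])),tuple(np.int32(w[1])),col,1,cv2.LINE_AA)
dl(ins(A(0,.016),p[2]-.0155),[p[0],p[1],3.13],(0,0,255)); dl(M['na'](0),[.5841,.0673,3.1305],(0,200,0))
cv2.imwrite('pics/al2.png',np.hstack([a,v[u[1]-300:u[1]+260,u[0]-200:u[0]+200]]))
```

```text
[0.58228447 0.06591253 0.03044468]
```

View pics/al2.png

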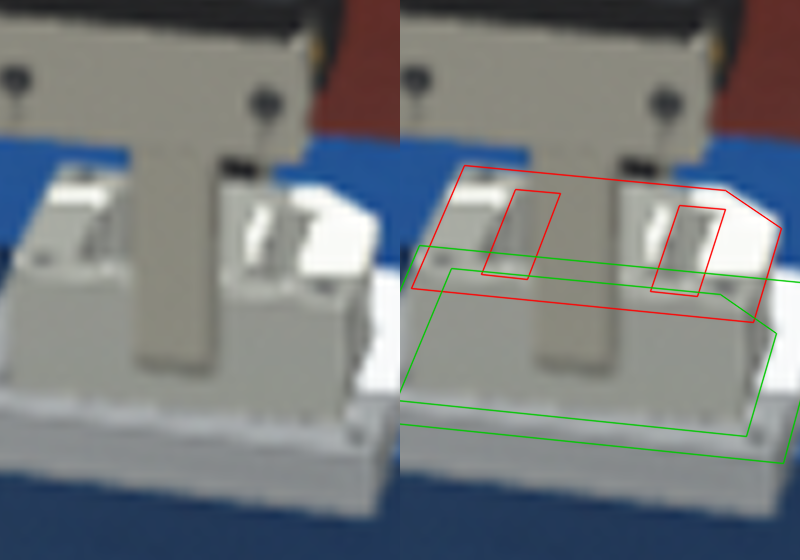

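```bash
python3 -m jog '[50,0,0,-8,0, 50,0,0,-8,0, 50,0,0,-8,0, 50,0,0,-8,0]'
python3 - <<'E'
from h import *
ps=[]
for _ in range(5): ps.append(ctrl.read_state()['tool_pos']); cap('side')
s=ctrl.read_state(); s['tool_pos']=np.mean(ps,0); print(s['tool_pos'],s['ft_force']); to(.584,.068,.0305,-.0117,s)
E
```

```text
t: 15.23
tool_pos: [0.5792, 0.0707, 0.0343]
tcp_rot: [1.0, -0.005, -0.002, -0.0]
ft_force: [-0.6, 0.6, -1.0]
grip_width: 0.0626
gripper_force: 29.8
[0.57963454 0.07048204 0.03452233] [ 0.26007583  0.02198125 -0.27579879]
shift [4.4 2.4 4. ] turn 0.001 rows>= 0.2 az now -0.0107
```

```bash
python3 -m jog '[50,4.5,2.5,0,0, 50,4.5,2.5,0,0, 50,4.5,2.5,0,0, 50,4.5,2.5,2,0, 50,4.5,2.5,4,0, 50,4.5,2.5,4,0, 50,4.5,2.5,4,0]'
python3 -m jog '[50,0,0,1.5,0, 50,0,0,1.5,0, 50,0,0,1.5,0]'
```

```text
t: 16.07
tool_pos: [0.5851, 0.0674, 0.0323]
tcp_rot: [1.0, -0.006, -0.0, 0.0]
ft_force: [-2.3, -1.2, 4.8]
grip_width: 0.0625
gripper_force: 29.8
t: 16.32
tool_pos: [0.5851, 0.0674, 0.032]
tcp_rot: [1.0, -0.006, 0.0, 0.0]
ft_force: [-3.6, 0.0, 12.5]
grip_width: 0.0623
gripper_force: 29.9
```

```bash
python3 -m jog '[50,-1,0,-1.5,0, 50,-1.3,0,0,0, 50,-1.3,0,0,0]'
python3 -m jog '[50,-1,0,-1.5,0, 50,-1.3,0,0,0, 50,-1.3,0,0,0]'
python3 -m jog '[50,-1,0,-1.5,0, 50,-1.3,0,0,0, 50,-1.3,0,0,0]'
```

```text
t: 16.57
tool_pos: [0.585, 0.0675, 0.032]
tcp_rot: [1.0, -0.006, 0.001, -0.0]
ft_force: [-2.0, -0.8, 12.0]
grip_width: 0.0622
gripper_force: 29.9
t: 16.82
tool_pos: [0.5844, 0.0675, 0.0319]
tcp_rot: [1.0, -0.006, 0.002, -0.0]
ft_force: [-1.1, -0.6, 11.9]
grip_width: 0.0623
gripper_force: 29.9
t: 17.07
tool_pos: [0.5827, 0.0677, 0.0307]
tcp_rot: [1.0, -0.005, 0.001, -0.0]
ft_force: [2.0, -0.9, 6.8]
grip_width: 0.0622
gripper_force: 30.0
```

```bash
python3 -m jog '[50,-0.7,0,-1.5,0, 50,-1,0,0,0, 50,-1,0,0,0]'
python3 -m jog '[50,0,1,-1.5,0, 50,0,1,1,0, 50,0,1,1,0]'
python3 -m jog '[50,0,-2,-1.5,0, 50,0,-2,1,0, 50,0,-2,1,0]'
```

```text
t: 17.32
tool_pos: [0.5824, 0.0676, 0.0308]
tcp_rot: [1.0, -0.006, 0.002, -0.0]
ft_force: [2.7, -1.4, 5.2]
grip_width: 0.0624
gripper_force: 30.0
t: 17.57
tool_pos: [0.5823, 0.0673, 0.0306]
tcp_rot: [1.0, -0.006, 0.002, -0.001]
ft_force: [2.0, 0.7, 9.5]
grip_width: 0.0622
gripper_force: 30.1
t: 17.82
tool_pos: [0.5824, 0.0676, 0.0305]
tcp_rot: [1.0, -0.006, 0.002, 0.0]
ft_force: [0.2, -2.7, 15.9]
grip_width: 0.062
gripper_force: 30.3
```

```bash
python3 -m jog '[63,0,0,-1.5,0, 66,0,0,-1.5,0, 70,0,0,-1.5,0, 76,0,0,-1.5,0, 76,0,0,-1.5,0, 76,0,0,-20,0, 76,0,0,-60,0, 76,0,0,-100,0, 76,-30,-40,-110,0, 76,-50,-80,-110,0, 76,-60,-110,-110,0]'
python3 - <<'E'
from fit import *
C=[cap('top'),cap('side')]
for zb in(.006,.012,.018): print(zb,[np.round(fit(c,'ia',[.583,.067,3.13],zb)[0],4) for c in (C,C[:1],C[1:])],fit(C,'ia',[.583,.067,3.13],zb)[1])
out=[]
for c in C:
    v=cv2.resize(c['img'][:,:,::-1],None,fx=7,fy=7,interpolation=cv2.INTER_CUBIC)
    u=(proj(c,[.584,.067,.02])[0]*7).astype(int); out.append(v[u[1]-220:u[1]+220,u[0]-200:u[0]+200])
cv2.imwrite('pics/rel.png',np.hstack(out))
E
```

```text
t: 18.73
tool_pos: [0.5209, 0.1774, 0.139]
tcp_rot: [1.0, -0.007, -0.0, 0.0]
ft_force: [1.2, -0.2, -0.6]
grip_width: 0.0761
gripper_force: 0.0
0.006 [array([0.5858, 0.0505, 3.2593]), array([0.5861, 0.0508, 3.3407]), array([0.5862, 0.0519, 3.1151])] 234.94269
0.012 [array([0.5844, 0.0622, 3.0753]), array([0.585 , 0.052 , 3.3368]), array([0.5844, 0.063 , 3.1086])] 234.74414
0.018 [array([0.5822, 0.0654, 3.0277]), array([0.5842, 0.053 , 3.3338]), array([0.5828, 0.0739, 3.1026])] 221.0212
```

View pics/rel.png

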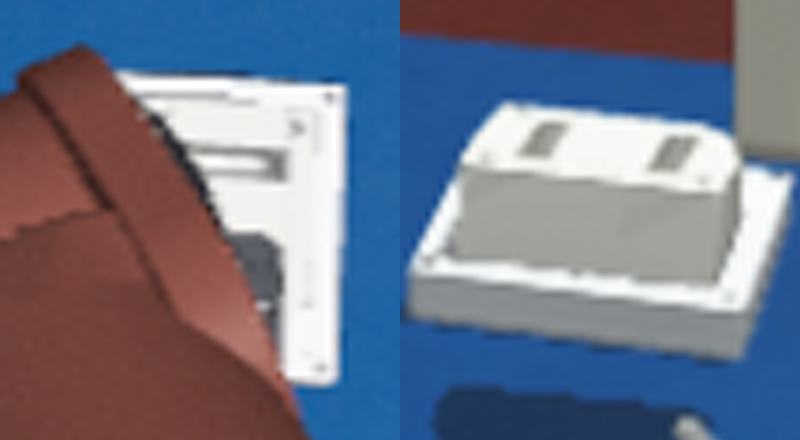

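```bash
python3 -m jog '[64,-20,-30,0,0, 64,-40,-60,0,0, 64,-60,-90,0,0, 64,-70,-120,0,0, 64,-80,-150,0,0, 64,-80,-150,0,0]'
cat > f6.py <<'E'
from fit import *
from scipy.optimize import minimize
def fit6(cams,kind,q0,zb):
    P=samp(M[kind](0)); q=np.array([*q0,zb,0,0],float)
    def f(d,G):
        W=R.from_euler('xy',d[4:]).apply(P-[0,0,.016])+[0,0,.016+d[3]]
        W=place(W,d[:3]); W[:,2]=W[:,2]
        return -sum(cv2.remap(g.astype(np.float32),*[a.astype(np.float32).reshape(-1,1) for a in proj(c,W).T],cv2.INTER_LINEAR).mean() for g,c in zip(G,cams))
    for sig,s in((3,1),(1.5,.6),(.7,.3),(.7,.3)):
        G=[grad(c['img'],sig) for c in cams]
        S=np.diag([.004,.004,.05,.004,.05,.05])*s
        q=minimize(f,q,args=(G,),method='Nelder-Mead',options=dict(initial_simplex=np.vstack([q,q+S]),xatol=1e-5,fatol=1e-4,maxiter=3000)).x
    return np.round(q,4),-f(q,G)
E
cat > c1.py <<'E'
from f6 import *
C=[cap('top'),cap('side')]
for zb in(.006,.014,.02): print('6',*fit6(C,'ia',[.583,.067,3.13],zb))
for zb in(.006,.018): print(zb,[(np.round(fit(c,'ia',[.583,.067,3.13],zb)[0],4)) for c in (C,C[:1],C[1:])])
out=[]
for c in C:
    v=cv2.resize(c['img'][:,:,::-1],None,fx=7,fy=7,interpolation=cv2.INTER_CUBIC)
    u=(proj(c,[.584,.067,.02])[0]*7).astype(int); out.append(v[u[1]-220:u[1]+220,u[0]-200:u[0]+200])
cv2.imwrite('pics/rel2.png',np.hstack(out))
E
python3 c1.py
```

```text
t: 19.33
tool_pos: [0.4389, 0.3368, 0.1376]
tcp_rot: [1.0, 0.001, -0.002, -0.003]
ft_force: [-1.1, 0.2, 0.5]
grip_width: 0.0641
gripper_force: 0.0
6 [ 0.5811  0.0952  3.2196  0.0177 -0.521   0.0813] 267.1949
6 [ 0.5785  0.1041  3.2896  0.0323 -0.7922  0.1211] 266.11163
6 [ 0.5785  0.1042  3.2929  0.0324 -0.7919  0.1258] 266.09647
0.006 [array([0.5848, 0.052 , 3.2628]), array([0.5829, 0.0699, 3.1059]), array([0.586 , 0.0521, 3.1051])]
0.018 [array([0.5819, 0.0725, 3.0889]), array([0.5814, 0.072 , 3.1059]), array([0.5826, 0.0739, 3.1004])]
```

View pics/rel2.png

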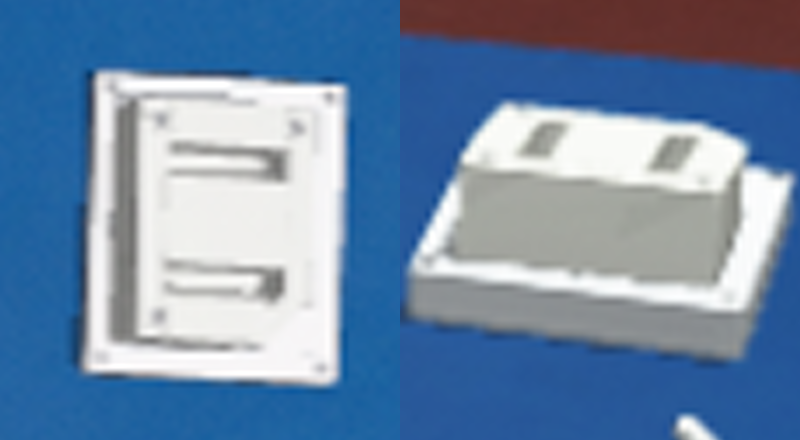

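```bash
cat > f7.py <<'E'
from fit import *
K=dict(ia=('ia',),ib=('ib',))
def pose6(P,d):
    W=R.from_euler('xy',d[4:]).apply(P-[0,0,.016]); W=place(W,d[:3]); W[:,2]+=d[3]; return W
def fit7(cams,kind,q0,zm,starts):
    P=samp(M[kind](0)); res=[]
    def f(d,G):
        W=pose6(P,d)
        return -sum(cv2.remap(g.astype(np.float32),*[a.astype(np.float32).reshape(-1,1) for a in proj(c,W).T],cv2.INTER_LINEAR).mean() for g,c in zip(G,cams))/len(cams)+60*(d[4]**2+d[5]**2)/.04+20*((d[3]-zm)/.006)**2
    for r,p in starts:
        q=np.array([*q0,zm,r,p],float)
        for sig,s in((2.5,1),(1.2,.5),(.7,.25)):
            G=[grad(c['img'],sig) for c in cams]
            q=minimize(f,q,args=(G,),method='Nelder-Mead',options=dict(initial_simplex=np.vstack([q,q+np.diag([.003,.003,.02,.003,.06,.06])*s]),xatol=1e-5,fatol=1e-4,maxiter=3000)).x
        res.append((-f(q,G),np.round(q,4)))
    return sorted(res,key=lambda a:-a[0])
def show(cams,kind,q,name,ctr):
    out=[]
    for c in cams:
        v=cv2.resize(c['img'][:,:,::-1],None,fx=7,fy=7,interpolation=cv2.INTER_CUBIC)
        for p in proj(c,pose6(samp(M[kind](0),14),q)): cv2.circle(v,tuple(np.int32(p*7+3)),1,(0,0,255),-1)
        u=(proj(c,ctr)[0]*7).astype(int); out.append(v[u[1]-220:u[1]+220,u[0]-200:u[0]+200])
    cv2.imwrite('pics/'+name+'.png',np.hstack(out))
E
python3 - <<'E'
from f7 import *
C=[cap('top'),cap('side')]
S=[(0,0),(.15,0),(-.15,0),(0,.15),(0,-.15)]
r=fit7(C,'ia',[.582,.070,3.11],.03,S)
for a in r: print(a)
show(C,'ia',r[0][1],'f7',[.584,.067,.02])
E
```

```text
(np.float64(129.1346985363946), array([ 5.8220e-01,  7.1200e-02,  3.1091e+00,  3.0800e-02, -1.8100e-02,
       -1.3000e-03]))
(np.float64(129.13321266864412), array([ 5.8220e-01,  7.1100e-02,  3.1115e+00,  3.0800e-02, -1.7500e-02,
       -6.0000e-04]))
(np.float64(129.116177906929), array([ 5.8240e-01,  7.0900e-02,  3.1235e+00,  3.0700e-02, -1.7400e-02,
        2.0000e-04]))
(np.float64(129.11465285148975), array([ 5.8210e-01,  7.1300e-02,  3.1055e+00,  3.0800e-02, -1.9000e-02,
       -1.8000e-03]))
(np.float64(128.95200893818694), array([ 5.8230e-01,  7.1100e-02,  3.1376e+00,  3.0900e-02, -1.9000e-02,
        1.3000e-03]))
```

View pics/f7.png

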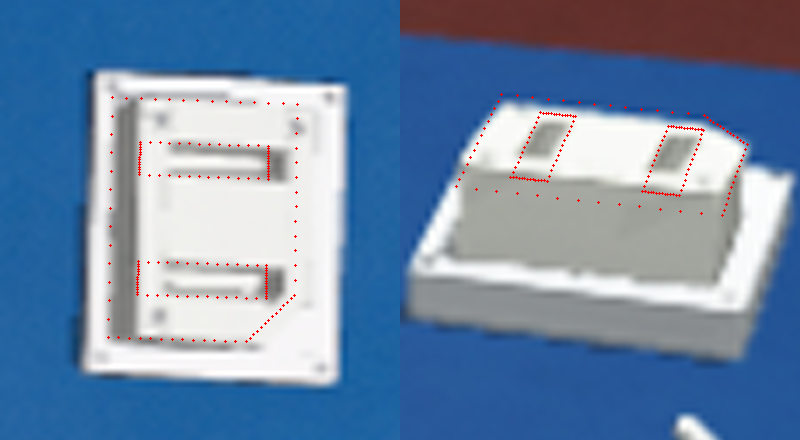

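Run:
```python
from f7 import *
C=[cap('top'),cap('side')]
S=[(0,0),(.15,0),(-.15,0),(.08,.05),(-.08,-.05)]
for z in(.022,.028,.034):
  for y in (.060,.065): 
    r=fit7(C,'ia',[.582,y,3.12],z,S); print(z,y,r[0],r[1])
```

```text
0.022 0.06 (np.float64(120.958028286922), array([ 0.5845,  0.0504,  3.214 ,  0.0216, -0.0233,  0.0082])) (np.float64(120.80095030254358), array([ 0.5843,  0.0498,  3.1795,  0.0215, -0.0243,  0.0072]))
0.022 0.065 (np.float64(120.79482869909208), array([ 0.5844,  0.0499,  3.1852,  0.0215, -0.0243,  0.0069])) (np.float64(120.78673825910174), array([ 0.5844,  0.05  ,  3.1916,  0.0216, -0.0243,  0.0074]))
0.028 0.06 (np.float64(126.51048681055352), array([ 5.823e-01,  7.070e-02,  3.125e+00,  2.970e-02, -1.820e-02,
        7.000e-04])) (np.float64(126.50557453161043), array([ 5.8210e-01,  7.0700e-02,  3.1258e+00,  2.9800e-02, -1.8100e-02,
        1.3000e-03]))
0.028 0.065 (np.float64(126.50504479201389), array([ 5.824e-01,  7.070e-02,  3.125e+00,  2.970e-02, -1.850e-02,
       -7.000e-04])) (np.float64(126.48217129041106), array([ 5.8240e-01,  7.0700e-02,  3.1274e+00,  2.9700e-02, -1.9400e-02,
        9.0000e-04]))
0.034 0.06 (np.float64(130.42536498602936), array([ 5.8180e-01,  7.2700e-02,  3.0986e+00,  3.3700e-02, -2.6800e-02,
       -1.6000e-03])) (np.float64(130.42395884081773), array([ 5.8190e-01,  7.2800e-02,  3.0973e+00,  3.3700e-02, -2.4600e-02,
       -1.4000e-03]))
0.034 0.065 (np.float64(130.41331701423303), array([ 5.818e-01,  7.280e-02,  3.102e+00,  3.380e-02, -2.550e-02,
       -4.000e-04])) (np.float64(130.40439346488498), array([ 5.8170e-01,  7.2700e-02,  3.1035e+00,  3.3700e-02, -2.5400e-02,
       -1.6000e-03]))
```

Run:
```python
from h import *
C=[cap('top'),cap('side')]
O=[(proj(c,[.584,.067,.02])[0]*7).astype(int)-[200,220] for c in C]
def tri(a,b):
    u=[(np.array(q)+o-3)/7 for q,o in zip((a,b),O)]; e=[np.array(c['eye']) for c in C]
    d=[back(c,q,0)[0]-f for c,q,f in zip(C,u,e)]
    t=np.linalg.lstsq(np.c_[d[0],-d[1]],e[1]-e[0],rcond=None)[0]; A=e[0]+t[0]*d[0];B=e[1]+t[1]*d[1]; return np.round((A+B)/2,4),np.round((A-B)*1e3,1)
for n,a,b in(('slot+x far end',(286,163),(151,122)),('slot-x far end',(284,283),(280,138)),('front +x',(135,98),(63,165)),('front -x',(135,340),(325,190)),('hole +x front',(160,120),(88,158)),('hole -x front',(160,316),(305,181)),('hole +x back',(297,127),(121,105))): print(n,*tri(a,b))
```

```text
slot+x far end [0.6036 0.0418 0.0397] [-2.7 -0.3 -0.3]
slot-x far end [0.5631 0.0431 0.039 ] [-2.3 -0.2 -0.2]
front +x [0.6226 0.0936 0.051 ] [0.1 0.  0. ]
front -x [0.5429 0.0949 0.0515] [-1.5 -0.1 -0.1]
hole +x front [0.616  0.0852 0.0494] [-1.1 -0.1 -0.1]
hole -x front [0.5505 0.0862 0.0489] [-0.5 -0.  -0. ]
hole +x back [0.6145 0.0384 0.0429] [-1.1 -0.1 -0.1]
```

Triangulated points show insert A tilted: its −y side is down in the pocket and its +y edge sits on the rim, about 2–4 mm too far to +y. I will nudge it towards −y with closed fingers.

```bash
python3 -c "
from h import *
to(.584,.128,.137,-.0117)"
```

```text
shift [142.  196.8   1.2] turn -0.002 rows>= 5.8 az now -0.0137
```

```bash
python3 -m jog '[0,24,33,0,0, 0,48,66,0,0, 0,72,99,0,0, 0,96,132,0,0, 0,120,165,0,0, 0,142,192,0,0, 0,142,197,0,0, 0,142,197,20,0, 0,142,197,50,0, 0,142,197,80,0, 0,142,197,100,0, 0,142,197,100,0]' 20
python3 -m jog '[0,0,0,0,0, 0,0,0,0,0]'
```

```text
t: 20.73
tool_pos: [0.5802, 0.128, 0.0339]
tcp_rot: [1.0, -0.006, -0.005, 0.001]
ft_force: [-1.1, -0.0, 0.2]
grip_width: 0.0004
gripper_force: 0.0
t: 20.9
tool_pos: [0.585, 0.1296, 0.0394]
tcp_rot: [1.0, -0.006, 0.001, -0.0]
ft_force: [0.5, -0.1, 0.7]
grip_width: 0.0002
gripper_force: 0.0
```

```bash
python3 -m jog '[0,0,5,2,0, 0,0,10,2,0, 0,0,13,2,0, 0,0,13,2,0]'
python3 -m jog '[0,0,2,0,0, 0,0,2,0,0]'
python3 -m jog '[0,0,2,0,0, 0,0,2,0,0]'
```

```text
t: 21.23
tool_pos: [0.5842, 0.1148, 0.037]
tcp_rot: [1.0, -0.007, 0.001, 0.0]
ft_force: [-0.4, 0.1, -0.0]
grip_width: 0.0009
gripper_force: 0.0
t: 21.4
tool_pos: [0.5838, 0.1142, 0.0365]
tcp_rot: [1.0, -0.006, 0.0, 0.0]
ft_force: [0.2, 0.5, -0.4]
grip_width: 0.0004
gripper_force: 0.0
t: 21.57
tool_pos: [0.5836, 0.1124, 0.0362]
tcp_rot: [1.0, -0.006, -0.0, 0.0]
ft_force: [0.1, -1.0, -0.1]
grip_width: 0.0002
gripper_force: 0.0
```

```bash
python3 -m jog '[0,0,2,0,0, 0,0,2,0,0]' | grep -E 'pos|ft'
python3 -m jog '[0,0,2,0,0, 0,0,2,0,0]'| grep -E 'pos|ft'
python3 - <<'E'
from h import *
c=cap('side'); v=cv2.resize(c['img'][:,:,::-1],None,fx=7,fy=7,interpolation=cv2.INTER_CUBIC)
u=(proj(c,[.584,.067,.02])[0]*7).astype(int); cv2.imwrite('pics/nud.png',v[u[1]-260:u[1]+240,u[0]-250:u[0]+250])
E
```

```text
tool_pos: [0.5836, 0.1103, 0.0361]
ft_force: [0.7, -0.4, 0.2]
tool_pos: [0.5836, 0.1085, 0.0361]
ft_force: [0.4, 0.0, -0.6]
```

View pics/nud.png

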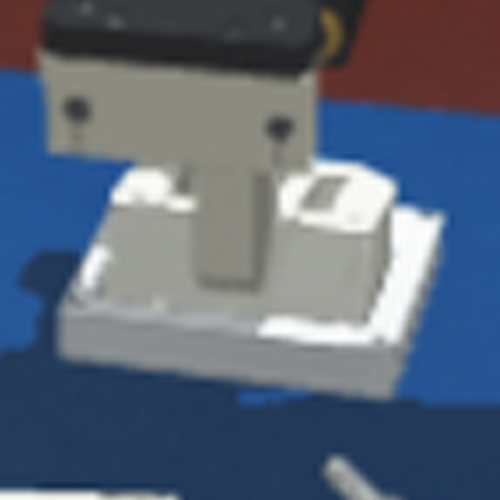

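The picture shows insert A still raised at the front, with the finger at (230,240) still clear of its front face. I keep nudging.

```bash
for i in 1 2 ; do python3 -m jog '[0,0,2,0,0, 0,0,2,0,0, 0,0,2,0,0]' | grep -E 'pos|ft'; done
```

```text
tool_pos: [0.5835, 0.1066, 0.0362]
ft_force: [-0.5, 0.3, -0.9]
tool_pos: [0.5836, 0.1044, 0.0362]
ft_force: [0.9, 0.5, 0.6]
```

```bash
cat > trk.py <<'E'
from h import *
c=cap('side'); v=cv2.resize(c['img'][:,:,::-1],None,fx=7,fy=7,interpolation=cv2.INTER_CUBIC)
u=(proj(c,[.584,.067,.02])[0]*7).astype(int); n=v[u[1]-260:u[1]+240,u[0]-250:u[0]+250]
r=cv2.imread('pics/nud.png')[160:240,285:400]; m=cv2.matchTemplate(n,r,cv2.TM_CCOEFF_NORMED); _,s,_,l=cv2.minMaxLoc(m); print('moved px/7',l[0]-285,l[1]-160,round(s,3))
E
python3 trk.py; python3 -m jog '[0,0,2,0,0, 0,0,2,0,0, 0,0,2,0,0]' | grep -E 'pos|ft'; python3 trk.py;python3 -m jog '[0,0,2,0,0, 0,0,2,0,0, 0,0,2,0,0]' | grep -E 'pos|ft'; python3 trk.py
```

```text
moved px/7 1 -6 0.965
tool_pos: [0.5839, 0.1031, 0.0364]
ft_force: [0.6, 1.6, -0.1]
moved px/7 1 -7 0.975
tool_pos: [0.5843, 0.1025, 0.0367]
ft_force: [1.1, 3.9, 2.6]
moved px/7 0 -8 0.963
```

```bash
python3 -m jog '[0,0,-12,0,0, 0,0,-15,0,0, 0,0,-15,0,0]' | grep -E 'pos|ft'; python3 trk.py
python3 - <<'E'
from h import *
to(.584,.082,.075,-.0117)
E
```

```text
tool_pos: [0.5826, 0.116, 0.0356]
ft_force: [-0.8, -0.2, -0.2]
moved px/7 3 6 0.709
shift [  1.5  33.2 -39.3] turn 0.0013 rows>= 1.2 az now -0.0104
```

```bash
python3 -m jog '[0,0,0,-39,0, 0,1,0,-39,0, 0,1,20,-39,0, 0,1,38,-39,0, 0,1,38,-39,0, 0,1,38,-20,0, 0,1,38,-10,0, 0,1,38,-6,0, 0,1,38,-6,0]' | grep -E 'pos|ft'
for i in 1 2 ; do python3 -m jog '[0,0,0,2,0, 0,0,0,2,0]' | grep -E 'pos|ft'; done
```

```text
tool_pos: [0.583, 0.078, 0.0407]
ft_force: [-0.2, -0.8, -0.4]
tool_pos: [0.5844, 0.0781, 0.0402]
ft_force: [-0.5, -0.2, -0.6]
tool_pos: [0.5846, 0.0779, 0.0385]
ft_force: [-0.2, -0.5, 0.1]
```

```bash
for i in 1 2 ; do python3 -m jog '[0,0,0,2,0, 0,0,0,2,0]' | grep -E 'pos|ft'; done
python3 -m jog '[0,0,0,-40,0, 0,-30,-40,-60,0, 0,-60,-80,-60,0, 0,-90,-120,-60,0, 0,-120,-160,-60,0, 0,-140,-200,-60,0, 0,-140,-200,-60,0]' | grep pos
python3 - <<'E'
from fit import *
C=[cap('top'),cap('side')]
for zb in(.004,.006,.008): print(zb,[(np.round(fit(c,'ia',[.5841,.0673,3.13],zb)[0],4)) for c in (C,C[:1],C[1:])])
print([np.round(fit(c,'ib',[.6235,.2521,3.305])[0],4) for c in (C,C[:1],C[1:])])
out=[]
for c in C:
    prep(c);v=cv2.resize(c['img'][:,:,::-1],None,fx=7,fy=7,interpolation=cv2.INTER_CUBIC)
    u=(proj(c,[.584,.067,.02])[0]*7).astype(int); out.append(v[u[1]-220:u[1]+220,u[0]-200:u[0]+200])
cv2.imwrite('pics/seatA.png',np.hstack(out))
E
```

```text
tool_pos: [0.5847, 0.0779, 0.0384]
ft_force: [-1.9, 0.6, 12.0]
tool_pos: [0.5847, 0.0779, 0.0383]
ft_force: [-6.7, -0.8, 20.9]
tool_pos: [0.4449, 0.281, 0.0947]
0.004 [array([0.5839, 0.0694, 3.1369]), array([0.5828, 0.072 , 3.12  ]), array([0.5854, 0.0581, 3.127 ])]
0.006 [array([0.5835, 0.07  , 3.1194]), array([0.5827, 0.0723, 3.1231]), array([0.585 , 0.0618, 3.1282])]
0.008 [array([0.5833, 0.0712, 3.0922]), array([0.5824, 0.0727, 3.1233]), array([0.5844, 0.0653, 3.1282])]
[array([0.6236, 0.2521, 3.303 ]), array([0.6224, 0.2524, 3.308 ]), array([0.6251, 0.2463, 3.2589])]
```

Pressing on top met firm contact at z = 38.3 mm, the seated height of 38 mm, so insert A is home. Now insert B.

Run:
```python
from fit import *
C=[cap('top'),cap('side')]
M['nbo']=lambda z:loop([(-.0595,-.0385),(.0715,-.0385),(.0715,.0385),(-.0595,.0385)],.018)
M['nbp']=lambda z:loop(B(.0015),.018)
M['nao']=lambda z:loop(rect(.103,.085),.018)
M['ibo']=lambda z:loop(B(0),.032)
for k,q in(('nbo',[.4416,.0406,3.3176]),('nb',[.4416,.0406,3.3176]),('nbp',[.4416,.0406,3.3176]),('nao',[.5841,.0673,3.13]),('ibo',[.6236,.2521,3.305]),('ib',[.6236,.2521,3.305])):
    print(k,[(np.round(fit(c,k,q)[0],4)) for c in (C,C[:1],C[1:])])
to(.6236,.2521,.095,.1634)
```

```text
nbo [array([0.4421, 0.0393, 3.2503]), array([0.4412, 0.0387, 3.2609]), array([0.4411, 0.0677, 3.2201])]
nb [array([0.4451, 0.0425, 3.254 ]), array([0.4456, 0.0442, 3.2746]), array([0.4412, 0.066 , 3.3363])]
nbp [array([0.4455, 0.0447, 3.282 ]), array([0.4489, 0.04  , 3.5802]), array([0.4548, 0.0572, 3.2451])]
nao [array([0.5836, 0.0628, 3.0911]), array([0.5832, 0.0625, 3.0862]), array([0.5845, 0.0637, 3.1043])]
ibo [array([0.624 , 0.2499, 3.2766]), array([0.6229, 0.2499, 3.2865]), array([0.6244, 0.2496, 3.2806])]
ib [array([0.6235, 0.2521, 3.3053]), array([0.6224, 0.2524, 3.3061]), array([0.6251, 0.2462, 3.2582])]
shift [178.1  27.2  -0.5] turn -0.1707 rows>= 4.3 az now -0.0073
```

```bash
cat > sil.py <<'E'
from fit import *
def mask(c,lo,hi,F=6):
    I=c['img'].astype(float)[lo[1]:hi[1],lo[0]:hi[0]]
    s=I[:,:,2]-I[:,:,0]; t=(I.sum(2)+30); w=np.clip((0.30-s/t*1.0)/0.2+0.0,0,1)   # 1 = not blue
    return cv2.resize(w,None,fx=F,fy=F,interpolation=cv2.INTER_LINEAR)
def sfit(cams,prisms,q0,F=6,steps=(.003,.001)):
    # prisms: list of (polygon, z0, z1)
    ctx=[]
    for c in cams:
        u=proj(c,[q0[0],q0[1],.015])[0].astype(int); lo=u-45; hi=u+45; ctx.append((c,lo,mask(c,lo,hi,F)))
    def f(q):
        e=0
        for c,lo,m in ctx:
            r=np.zeros(m.shape,np.uint8)
            for poly,z0,z1 in prisms:
                n=len(poly)
                for a in range(n):   # hull of each wall plus top
                    b=(a+1)%n; P=np.array([(*poly[a],z0),(*poly[b],z0),(*poly[b],z1),(*poly[a],z1)])
                    h=cv2.convexHull(np.float32((proj(c,place(P,q))-lo+.5)*F-.5)); cv2.fillConvexPoly(r,np.int32(np.round(h*16)),255,cv2.LINE_AA,4)
                T=(proj(c,place(np.array([(*p,z1) for p in poly]),q))-lo+.5)*F-.5
                cv2.fillPoly(r,[np.int32(np.round(T*16))],255,cv2.LINE_AA,4)
            k=cv2.dilate((r>0).astype(np.uint8),np.ones((6*F+1,)*2,np.uint8))
            e+=(np.abs(r/255.-m)*k).sum()/F**2
        return e
    q=np.array(q0,float)
    for s in steps: q=minimize(f,q,method='Nelder-Mead',options=dict(initial_simplex=np.vstack([q,q+np.diag([s,s,s*12])]),xatol=1e-5,fatol=.01)).x
    return np.round(q,4),round(f(q),1)
NA=[(rect(.103,.085),0,.018)]; NB=[([(-.0595,-.0385),(.0715,-.0385),(.0715,.0385),(-.0595,.0385)],0,.018)]
IA=[(A(0,.016),0,.032)]; IB=[(B(0),0,.032)]; SA=NA+[(A(0,.016),.006,.038)]
E
python3 - <<'E'
from sil import *
C=[cap('top'),cap('side')]
for n,p,q in(('nA+ins',SA,[.5841,.0673,3.13]),('nB',NB,[.4416,.0406,3.3176]),('iB',IB,[.6236,.2521,3.3])):
    print(n,*[sfit(c,p,q) for c in(C,C[:1],C[1:])])
E
```

```text
nA+ins (array([0.5841, 0.0617, 3.0884]), np.float64(131.2)) (array([0.5835, 0.062 , 3.0853]), np.float64(54.7)) (array([0.5848, 0.0606, 3.0874]), np.float64(60.4))
nB (array([0.4421, 0.0381, 3.2626]), np.float64(356.5)) (array([0.4413, 0.0384, 3.2635]), np.float64(74.8)) (array([0.4437, 0.0381, 3.2968]), np.float64(265.5))
iB (array([0.6247, 0.2495, 3.2915]), np.float64(221.9)) (array([0.6244, 0.2502, 3.2858]), np.float64(61.1)) (array([0.6249, 0.249 , 3.3022]), np.float64(150.8))
```

```bash
python3 -c "
from h import *
to(.6247,.2496,.095,.1484)"
```

```text
shift [177.6  25.7  -0.5] turn -0.1618 rows>= 4.3 az now -0.0134
```

```bash
python3 -m jog '[70,35,5,0,-0.04, 70,70,10,0,-0.08, 70,105,15,0,-0.12, 70,140,20,0,-0.16, 70,178,26,0,-0.162, 70,178,26,0,-0.162, 70,178,26,0,-0.162, 70,178,26,0,-0.162, 70,178,26,0,-0.162, 70,178,26,0,-0.162]' 20|grep -E 'pos|wid'
python3 -c "
from h import *
to(.6247,.2496,.016,.1484)"
```

```text
tool_pos: [0.6229, 0.2516, 0.0943]
grip_width: 0.0625
shift [ 1.6  2.3 78.3] turn 0.0035 rows>= 1.9 az now 0.1519
```

```bash
python3 -m jog '[70,1.5,2.2,0,0.003, 70,1.5,2.2,0,0.003, 70,1.5,2.2,25,0.003, 70,1.5,2.2,50,0.003, 70,1.5,2.2,70,0.003, 70,1.5,2.2,78,0.003, 70,1.5,2.2,78,0.003, 70,1.5,2.2,78,0.003]'|grep -E 'pos|wid|ft'
python3 -m jog '[48,0,0,0,0, 48,0,0,0,0, 48,0,0,0,0, 48,0,0,0,0, 48,0,0,0,0, 48,0,0,0,0]' 55|grep -E 'pos|wid|ft'
python3 -m jog '[48,0,0,-20,0, 48,0,0,-40,0, 48,0,0,-55,0, 48,0,0,-55,0, 48,0,0,-55,0, 48,0,0,-55,0]'|grep -E 'pos|wid|ft'
python3 - <<'E'
from h import *
ps=[]
for _ in range(5): ps.append(ctrl.read_state()['tool_pos']); cap('side')
s=ctrl.read_state(); s['tool_pos']=np.mean(ps,0); print(s['tool_pos']); to(.4419,.0382,.06,3.263-3.2915+.1484,s)
E
```

```text
tool_pos: [0.6262, 0.2495, 0.0166]
ft_force: [0.9, -0.4, -0.3]
grip_width: 0.0701
tool_pos: [0.6269, 0.25, 0.0177]
ft_force: [-0.5, 0.3, 5.0]
grip_width: 0.0534
tool_pos: [0.6249, 0.2486, 0.0697]
ft_force: [0.2, 1.0, -0.3]
grip_width: 0.0535
[0.62490781 0.24871668 0.06954091]
shift [-212.   181.2   10. ] turn 0.028 rows>= 6.7 az now 0.1479
```

```bash
python3 -m jog '[48,-30,26,0,0.01, 48,-60,52,0,0.02, 48,-90,78,0,0.028, 48,-120,104,0,0.028, 48,-150,130,0,0.028, 48,-180,156,0,0.028, 48,-210,181,0,0.028, 48,-210.5,181.2,5,0.028, 48,-210.5,181.2,15,0.028, 48,-210.5,181.2,22,0.028, 48,-210.5,181.2,22,0.028, 48,-210.5,181.2,22,0.028]'|grep -E 'pos|wid|ft'
cat > st.py <<'E'
import sys
from h import *
ps=[]
for _ in range(5): ps.append(ctrl.read_state()['tool_pos']); cap('side')
s=ctrl.read_state(); s['tool_pos']=np.mean(ps,0); print(np.round(s['tool_pos'],4),s['t']); to(*map(float,sys.argv[1:5]),s)
E
python3 st.py .4435 .0384 .0365 .1199
```

```text
tool_pos: [0.4447, 0.0396, 0.0488]
ft_force: [1.0, -0.1, -0.8]
grip_width: 0.0538
[0.4449 0.0396 0.0492] 29.7
shift [-1.6  1.  12.7] turn 0.0005 rows>= 0.3 az now 0.1204
```

```bash
python3 -m jog '[48,-1.6,1,5,0, 48,-1.6,1,10,0, 48,-1.6,1,12.5,0, 48,-1.6,1,12.5,0, 48,-1.6,1,12.5,0]'|grep -E 'pos|ft'
python3 st.py .4435 .0384 .032 .1199
```

```text
tool_pos: [0.4428, 0.0379, 0.0364]
ft_force: [0.3, 0.4, -1.0]
[0.443  0.0379 0.0366] 30.3667
shift [ 0.5 -0.5  4.6] turn -0.0001 rows>= 0.1 az now 0.1198
```

```bash
python3 -m jog '[48,0.5,-0.5,1,0, 48,0.5,-0.5,2.5,0, 48,0.5,-0.5,4,0, 48,0.5,-0.5,5,0, 48,0.5,-0.5,5,0]'|grep -E 'pos|ft'
```

```text
tool_pos: [0.4433, 0.0384, 0.0314]
ft_force: [0.1, 0.4, -1.6]
```

```bash
python3 -m jog '[48,0,0,2,0, 48,0,0,4,0, 48,0,0,6,0, 48,0,0,7.5,0, 48,0,0,7.5,0]'|grep -E 'pos|ft'
python3 -m jog '[48,0,0,1,0, 48,0,0,1,0]'|grep -E 'pos|ft'
```

```text
tool_pos: [0.4433, 0.0384, 0.0238]
ft_force: [-0.2, 0.2, -1.6]
tool_pos: [0.4434, 0.0384, 0.0236]
ft_force: [-1.4, -0.4, 3.3]
```

```bash
python3 -m jog '[54,0,0,-1,0, 56,0,0,-1,0, 60,0,0,-1,0, 64,0,0,-1,0, 66,0,0,-1,0, 66,0,0,-1,0, 66,0,0,-30,0, 66,0,0,-70,0, 66,0,0,-110,0, 66,0,0,-110,0]' 20|grep -E 'pos|ft|wid'
python3 -c "
from h import *
s=ctrl.read_state(); print(s['joint_positions'][[0,6]]); to(.4371,.3852,.135,-1.574,s)"
```

```text
tool_pos: [0.4479, 0.0391, 0.1391]
ft_force: [0.4, -0.5, -0.6]
grip_width: 0.0662
[-0.03612094 -1.69013169]
shift [  30.6 -345.     4.6] turn -1.448 rows>= 11.6 az now 0.1196
```

```bash
python3 -m jog '[30,3,-32,0,0.12, 30,6,-64,0,0.24, 30,9,-96,0,0.36, 30,12,-128,0,0.48, 30,15,-160,0,0.6, 30,18,-192,0,0.72, 30,21,-224,0,0.84, 30,24,-256,0,0.96, 30,27,-288,0,1.08, 30,30,-320,0,1.2, 30,30.5,-345,0,1.32, 30,30.5,-345,0,1.44]' 20|grep -E 'pos|ft|wid'
python3 -m jog '[30,0,0,0,0.12, 30,0,0,0,0.254, 30,0,0,0,0.254, 30,0,0,0,0.254, 30,0,0,0,0.254]'|grep -E 'pos|ft|wid'
cat > c2.py <<'E'
from sil import *
C=[cap('top'),cap('side')]
for n,q in(('p1',[.5212,.3846,3.138]),('p2',[.4789,.385,3.138]),('p3',[.4371,.3852,3.138])): print(n,[np.round(fit(c,'pl',q,.008)[0],4) for c in(C,C[:1],C[1:])])
for n,p,q in(('sA',SA,[.584,.0617,3.088]),('nB+',NB+[(B(0),.006,.038)],[.442,.0383,3.263])): print(n,*[sfit(c,p,q) for c in(C[:1],C[1:])])
E
python3 c2.py; python3 st.py .4371 .3852 .04 -1.574
```

```text
tool_pos: [0.4306, 0.388, 0.1321]
ft_force: [0.4, -1.7, -2.8]
grip_width: 0.03
tool_pos: [0.4347, 0.3725, 0.1266]
ft_force: [-0.8, -0.2, 0.9]
grip_width: 0.0301
p1 [array([0.5316, 0.3948, 2.8912]), array([0.5266, 0.3668, 2.8532]), array([0.5168, 0.3986, 3.5626])]
p2 [array([0.4795, 0.3854, 3.1374]), array([0.4774, 0.3835, 2.9869]), array([0.4745, 0.4031, 3.5449])]
p3 [array([0.4379, 0.3919, 3.2076]), array([0.4646, 0.3663, 5.1162]), array([0.4379, 0.3856, 3.1411])]
sA (array([0.5835, 0.0621, 3.0854]), np.float64(54.6)) (array([0.5849, 0.0609, 3.0834]), np.float64(126.6))
nB+ (array([0.4415, 0.0383, 3.2594]), np.float64(74.7)) (array([0.443 , 0.0376, 3.2727]), np.float64(407.7))
[0.4347 0.3733 0.1276] 33.9667
shift [-10.9  -3.6  87.7] turn 0.0851 rows>= 2.1 az now -1.4889
```

```bash
python3 -m jog '[30,-11,-3.5,0,0.085, 30,-11,-3.5,0,0.085, 30,-11,-3.5,0,0.085, 30,-11,-3.5,0,0.085, 30,-11,-3.5,20,0.085]'|grep -E 'pos|ft|wid'
python3 st.py .4373 .3852 .042 -1.574
```

```text
tool_pos: [0.4369, 0.373, 0.0987]
ft_force: [1.3, 0.4, 0.0]
grip_width: 0.0298
[0.4355 0.3733 0.0961] 34.6333
shift [-10.6  -2.1  54.3] turn 0.0183 rows>= 1.3 az now -1.5557
```

```bash
python3 -c "
from h import *
s=ctrl.read_state(); print(np.round(s['joint_positions'],3), s['tcp_rot'])"; python3 -m jog '[30,-5,-2,0,0.018, 30,-10.6,-2,0,0.018, 30,-10.6,-2,0,0.018, 30,-10.6,-2,0,0.018]'|grep -E 'pos|ft|wid'; python3 st.py .4373 .3852 .042 -1.574
```

```text
[-1.39   1.047  1.32   1.818 -1.118  1.242 -2.841] [ 0.71238026 -0.70169323 -0.00918095 -0.00752849]
tool_pos: [0.4378, 0.3756, 0.0919]
ft_force: [0.2, 0.3, 0.3]
grip_width: 0.0301
[0.4378 0.3756 0.0919] 35.2167
shift [-8.   0.4 50.2] turn 0.0079 rows>= 1.2 az now -1.5661
```

```bash
python3 -m jog '[30,0,0,-20,0, 30,0,0,-40,-0.1, 30,0,0,-40,-0.22, 30,0,0,-40,-0.34, 30,0,0,-40,-0.46, 30,0,0,-40,-0.58, 30,0,0,-40,-0.7, 30,0,0,-40,-0.82, 30,0,0,-40,-0.94, 30,0,0,-40,-1.06, 30,0,0,-40,-1.18, 30,0,0,-40,-1.3]'|grep -E 'pos|ft'
python3 -m jog '[30,0,0,0,-0.12, 30,0,0,0,-0.24, 30,0,0,0,-0.36, 30,0,0,0,-0.48, 30,0,0,0,-0.6, 30,0,0,0,-0.72, 30,0,0,0,-0.84, 30,0,0,0,-0.96, 30,0,0,0,-1.08, 30,0,0,0,-1.2, 30,0,0,0,-1.3, 30,0,0,0,-1.3]'|grep -E 'pos|ft'
python3 -m jog '[30,0,0,0,-0.12, 30,0,0,0,-0.24, 30,0,0,0,-0.36, 30,0,0,0,-0.48, 30,0,0,0,-0.48, 30,0,0,0,-0.48]'|grep -E 'pos|ft'
python3 st.py .4373 .3852 .1 1.5676;python3 -c "
from h import *
s=ctrl.read_state(); print(np.round(s['joint_positions'],3), s['tcp_rot'])"
```

```text
tool_pos: [0.4377, 0.3742, 0.1317]
ft_force: [-0.1, 0.2, 0.6]
tool_pos: [0.4379, 0.3739, 0.1319]
ft_force: [-0.3, 0.5, -0.0]
tool_pos: [0.4378, 0.3741, 0.1316]
ft_force: [-0.1, 0.0, -0.9]
[0.4377 0.3743 0.1314] 37.9667
shift [ 9.9 -0.8 31.8] turn -0.055 rows>= 0.8 az now 1.5126
[-1.1    0.658  0.599  1.778 -0.518  0.849 -0.309] [ 0.72724398  0.68618577  0.01016261 -0.01272828]
```

```bash
python3 -m jog '[30,9.9,-0.8,10,-0.055, 30,9.9,-0.8,10,-0.055, 30,9.9,-0.8,10,-0.055, 30,9.9,-0.8,10,-0.055]'|grep -E 'pos|ft'
python3 st.py .4373 .3852 .042 1.5676;python3 -c "
from h import *
s=ctrl.read_state(); r=R.from_quat(s['tcp_rot']);print(np.round(s['joint_positions'],3), r.apply([[0,0,1],[1,0,0],[0,1,0]]))"
```

```text
tool_pos: [0.4374, 0.3844, 0.1219]
ft_force: [-0.3, -0.3, -0.7]
[0.4375 0.3843 0.1221] 38.55
shift [-1.8 -0.  80.1] turn 0.0008 rows>= 1.9 az now 1.5684
[-1.096  0.674  0.575  1.768 -0.516  0.834 -0.272] [[-0.00232086  0.03302876 -0.99945171]
 [ 0.00238494  0.99945174  0.03302322]
 [ 0.99999446 -0.00230699 -0.00239836]]
```

```bash
python3 -m jog '[30,-1.8,0,20,0, 30,-1.8,0,40,0, 30,-1.8,0,60,0, 30,-1.8,0,75,0, 30,-1.8,0,80,0, 30,-1.8,0,80,0, 30,-1.8,0,80,0]'|grep -E 'pos|ft'
python3 st.py .4373 .3852 .042 1.5676
python3 -m jog '[0,0,0,0,0, 0,0,0,0,0, 0,0,0,0,0, 0,0,0,0,0, 0,0,0,0,0, 0,0,0,0,0]' 50|grep -E 'pos|ft|wid|grip'
python3 st.py .4373 .3852 .042 1.5676
```

```text
tool_pos: [0.4376, 0.3856, 0.0423]
ft_force: [0.9, -0.1, 0.1]
[0.4378 0.3859 0.0428] 39.3833
shift [-0.7 -0.5  0.8] turn 0.0017 rows>= 0.0 az now 1.5693
tool_pos: [0.4371, 0.3856, 0.0419]
ft_force: [0.0, -1.3, 1.3]
grip_width: 0.0076
gripper_force: 50.0
[0.4371 0.3856 0.0419] 40.1333
shift [-0.4  0.2 -0.1] turn 0.0016 rows>= 0.0 az now 1.5692
```

```bash
python3 -m jog '[0,0,0,-20,0, 0,0,0,-40,0, 0,0,0,-60,0, 0,0,0,-60,0, 0,0,0,-60,0]'|grep -E 'pos|ft|wid'; python3 st.py .4617 .041 .085 1.6926
```

```text
tool_pos: [0.4376, 0.3838, 0.1022]
ft_force: [0.0, -0.2, -1.8]
grip_width: 0.0078
[0.4366 0.3834 0.1009] 40.8
shift [-342.7   25.7    5.1] turn -0.1234 rows>= 8.2 az now 1.5692
```

```bash
python3 -m jog '[0,-38,3,0,-0.03, 0,-76,6,0,-0.06, 0,-114,9,0,-0.09, 0,-152,12,0,-0.123, 0,-190,15,0,-0.123, 0,-228,18,0,-0.123, 0,-266,21,0,-0.123, 0,-304,24,0,-0.123, 0,-343,25.7,0,-0.123, 0,-343,25.7,3,-0.123, 0,-343,25.7,3,-0.123, 0,-343,25.7,3,-0.123]'|grep -E 'pos|ft|wid'; python3 st.py .4617 .041 .077 1.6926;python3 -c "
from h import *
s=ctrl.read_state(); r=R.from_quat(s['tcp_rot']);print(np.round(s['joint_positions'],3), r.apply([[0,0,1]]))"
```

```text
tool_pos: [0.462, 0.0411, 0.0869]
ft_force: [0.6, 0.1, -1.1]
grip_width: 0.0076
[0.4622 0.0422 0.0871] 42.05
shift [-1.5 -0.6 10. ] turn 0.0028 rows>= 0.2 az now 1.6954
[-0.409  0.569  0.431  2.1   -0.494  0.574  0.511] [[-0.00304438  0.03335502 -0.99943893]]
```

```bash
python3 -m jog '[0,-1.4,-0.6,5,0.003, 0,-1.4,-0.6,10,0.003, 0,-1.4,-0.6,10,0.003, 0,-1.4,-0.6,10,0.003]'|grep -E 'pos|ft|wid'; python3 st.py .4617 .041 .066 1.6926
```

```text
tool_pos: [0.4615, 0.0398, 0.0769]
ft_force: [0.5, -0.4, -1.3]
grip_width: 0.0078
[0.4619 0.0397 0.0772] 42.6333
shift [ 0.9 -0.  11.2] turn -0.0034 rows>= 0.3 az now 1.6892
```

```bash
python3 -m jog '[0,0.9,0,3,-0.003, 0,0.9,0,6,-0.003, 0,0.9,0,9,-0.003, 0,0.9,0,11,-0.003, 0,0.9,0,11,-0.003]'|grep -E 'pos|ft|wid'
```

```text
tool_pos: [0.4614, 0.041, 0.0658]
ft_force: [-0.4, 0.5, -0.5]
grip_width: 0.0074
```

```bash
python3 -m jog '[0,0.5,0,4,0, 0,0.6,0,8,0, 0,0.6,0,12,0, 0,0.6,0,16,0, 0,0.6,0,16,0]'|grep -E 'pos|ft|wid'
python3 -m jog '[0,0,0,1.5,0, 0,0,0,1.5,0]'|grep -E 'pos|ft|wid'
python3 -m jog '[0,0,0,1.5,0, 0,0,0,1.5,0]'|grep -E 'pos|ft|wid'
```

```text
tool_pos: [0.4611, 0.0421, 0.0496]
ft_force: [0.1, 0.4, -0.4]
grip_width: 0.0079
tool_pos: [0.4616, 0.0421, 0.0487]
ft_force: [-0.4, 0.2, -0.3]
grip_width: 0.0077
tool_pos: [0.4619, 0.0421, 0.0478]
ft_force: [-0.3, -0.2, 2.6]
grip_width: 0.0073
```

```bash
python3 -m jog '[14,0,0,0,0, 22,0,0,0,0, 30,0,0,0,0, 30,0,0,0,0, 30,0,0,-30,0, 30,0,0,-65,0, 30,0,0,-90,0, 30,0,0,-90,0, 30,0,0,-90,0]' 20|grep -E 'pos|ft|wid'; python3 st.py .4792 .3856 .135 1.5676
```

```text
tool_pos: [0.4627, 0.0394, 0.1384]
ft_force: [0.0, 0.3, 0.6]
grip_width: 0.0298
[0.4614 0.0395 0.1369] 44.8
shift [341.2  59.6  13.1] turn 0.1247 rows>= 8.3 az now 1.6923
```

```bash
python3 -m jog '[30,38,7,0,0.03, 30,76,14,0,0.06, 30,114,21,0,0.09, 30,152,28,0,0.12, 30,190,35,0,0.125, 30,228,42,0,0.125, 30,266,49,0,0.125, 30,304,56,0,0.125, 30,341,59.6,0,0.125, 30,341,59.6,0,0.125, 30,341,59.6,0,0.125]'|grep -E 'pos|ft|wid'; python3 st.py .4792 .3856 .042 1.5676
python3 - <<'E'
from sil import *
C=[cap('top'),cap('side')]
sl=lambda z:loop(rect(.011,.043,-.02),z+.032)+loop(rect(.011,.043,.02),z+.032)
M['sl']=sl
for q in([.584,.0617,3.088],[.584,.0635,3.10],[.585,.060,3.08]): print([np.round(fit(c,'sl',q,.006)[0],4) for c in(C,C[:1],C[1:])])
print('B',[np.round(fit(c,'ib',[.4418,.0382,3.263],.006)[0],4) for c in(C,C[:1],C[1:])])
print('A',[np.round(fit(c,'ia',[.584,.0617,3.088],.006)[0],4) for c in(C,C[:1],C[1:])])
# silhouette: insert height part free
for c in(C[:1],C[1:]): print('nest only/ins', sfit(c,SA,[.584,.0617,3.088]))
out=[]
for c in C:
    v=cv2.resize(c['img'][:,:,::-1],None,fx=5,fy=5,interpolation=cv2.INTER_CUBIC)
    for p in proj(c,place(samp(M['ia'](.006),14),[.584,.0617,3.088])): cv2.circle(v,tuple(np.int32(p*5+2)),1,(0,0,255),-1)
    u=(proj(c,[.52,.055,.03])[0]*5).astype(int); out.append(v[u[1]-280:u[1]+280,u[0]-200:u[0]+200])
cv2.imwrite('pics/last.png',np.hstack(out))
E
```

```text
tool_pos: [0.478, 0.3875, 0.1466]
ft_force: [0.3, -0.8, 0.2]
grip_width: 0.03
[0.4794 0.3841 0.1475] 45.9667
shift [-1.800e+00  1.000e-01  1.055e+02] turn -0.0037 rows>= 2.5 az now 1.5639
[array([0.5829, 0.0718, 3.1221]), array([0.5828, 0.0881, 3.1259]), array([0.585 , 0.0728, 3.1017])]
[array([0.5831, 0.072 , 3.1129]), array([0.5828, 0.0882, 3.1282]), array([0.5851, 0.0729, 3.1023])]
[array([0.583 , 0.0719, 3.1175]), array([0.5829, 0.0881, 3.1242]), array([0.5851, 0.0729, 3.099 ])]
B [array([0.4373, 0.0572, 3.2421]), array([0.4387, 0.0531, 3.1349]), array([0.4635, 0.0452, 3.1594])]
A [array([0.5862, 0.0711, 3.0541]), array([0.5827, 0.0723, 3.1168]), array([0.5866, 0.0698, 3.0237])]
nest only/ins (array([0.5835, 0.0621, 3.0861]), np.float64(54.9))
nest only/ins (array([0.5841, 0.0614, 3.0626]), np.float64(315.5))
```

```bash
python3 -m jog '[30,-1.8,0,0,0, 30,-1.8,0,25,0, 30,-1.8,0,50,0, 30,-1.8,0,75,0, 30,-1.8,0,95,0, 30,-1.8,0,105,0, 30,-1.8,0,105,0, 30,-1.8,0,105,0]'|grep -E 'pos|ft'
python3 -m jog '[0,0,0,0,0, 0,0,0,0,0, 0,0,0,0,0, 0,0,0,0,0, 0,0,0,0,0, 0,0,0,0,0]' 50|grep -E 'pos|ft|wid|grip'
python3 st.py .4792 .3856 .042 1.5676
python3 -m jog '[0,0,0,-20,0, 0,0,0,-40,0, 0,0,0,-60,0, 0,0,0,-60,0, 0,0,0,-60,0]'|grep -E 'pos|ft|wid'; python3 st.py .4222 .036 .1 1.6926
```

```text
tool_pos: [0.48, 0.3862, 0.044]
ft_force: [0.5, -0.1, 0.3]
tool_pos: [0.48, 0.3867, 0.0446]
ft_force: [-0.3, -0.0, 3.9]
grip_width: 0.0079
gripper_force: 50.0
[0.48   0.3868 0.0447] 47.4833
shift [-1.3 -0.8  2.6] turn -0.0004 rows>= 0.1 az now 1.5672
tool_pos: [0.4799, 0.3846, 0.104]
ft_force: [0.5, 0.0, -1.4]
grip_width: 0.008
[0.4789 0.3843 0.1027] 48.15
shift [-348.4  -55.5   -7.9] turn -0.1253 rows>= 8.5 az now 1.5673
```

View pics/last.png

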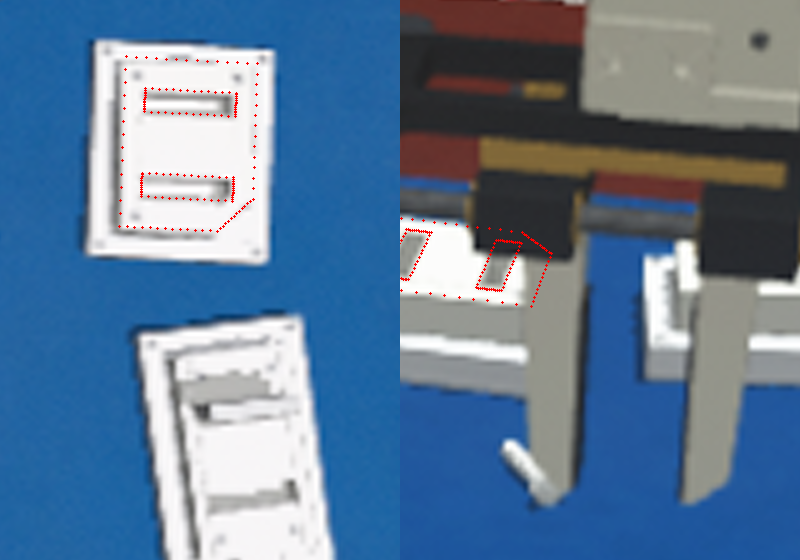

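The top view overlay fits the real slots of insert A, at crop (190,103) and (188,187), so insert A sits at (0.584, 0.0617). Plate 1 stands in slot B1. Plate 2 is gripped and goes to A1.

```bash
python3 st.py .604 .062 .095 1.522
```

```text
[0.4791 0.3842 0.1027] 48.4
shift [-321.8  126.    -3.2] turn 0.0451 rows>= 8.3 az now 1.5671
```

```bash
python3 -m jog '[0,-36,0,0,0, 0,-72,10,0,0.01, 0,-108,28,0,0.02, 0,-144,46,0,0.03, 0,-180,64,0,0.045, 0,-216,82,0,0.045, 0,-252,100,0,0.045, 0,-288,115,0,0.045, 0,-322,126,0,0.045, 0,-322,126,0,0.045, 0,-322,126,0,0.045, 0,-322,126,0,0.045]'|grep -E 'pos|ft|wid'; python3 st.py .604 .062 .079 1.522
```

```text
tool_pos: [0.6042, 0.0629, 0.0925]
ft_force: [1.2, 0.6, -1.0]
grip_width: 0.0081
[0.6041 0.0642 0.0925] 49.65
shift [-2.6  0.1 13.4] turn 0.0031 rows>= 0.3 az now 1.5251
```

```bash
python3 -m jog '[0,-2.6,0,6,0.003, 0,-2.6,0,12,0.003, 0,-2.6,0,13,0.003, 0,-2.6,0,13,0.003]'|grep -E 'pos|ft|wid'; python3 st.py .604 .062 .07 1.522
```

```text
tool_pos: [0.6036, 0.0602, 0.0787]
ft_force: [0.5, -0.2, -0.7]
grip_width: 0.0076
[0.6042 0.06   0.0793] 50.2333
shift [ 1.7 -0.2  9.4] turn -0.0029 rows>= 0.2 az now 1.5191
```

```bash
python3 -m jog '[0,1.3,0,3,-0.001, 0,1.3,0,6,-0.001, 0,1.3,0,9,-0.001, 0,1.3,0,9,-0.001]'|grep -E 'pos|ft|wid'; python3 -m jog '[0,0.1,0,3,0, 0,0.1,0,5,0, 0,0.1,0,5,0]'|grep -E 'pos|ft|wid'
```

```text
tool_pos: [0.6052, 0.0618, 0.0735]
ft_force: [-2.6, 1.3, 15.5]
grip_width: 0.0078
tool_pos: [0.6042, 0.0625, 0.0654]
ft_force: [0.2, 0.5, -0.2]
grip_width: 0.0078
```

```bash
python3 -m jog '[0,0.2,0,4,0, 0,0.3,0,8,0, 0,0.4,0,12,0, 0,0.4,0,13,0, 0,0.4,0,13,0]'|grep -E 'pos|ft|wid'; python3 -m jog '[0,0,0,1.5,0, 0,0,0,1.5,0]'|grep -E 'pos|ft|wid'; python3 -m jog '[0,0,0,1.5,0, 0,0,0,1.5,0]'|grep -E 'pos|ft|wid'
```

```text
tool_pos: [0.6038, 0.0625, 0.0518]
ft_force: [-0.5, -0.3, -1.3]
grip_width: 0.0079
tool_pos: [0.6043, 0.0626, 0.051]
ft_force: [-0.5, 0.7, -0.4]
grip_width: 0.0076
tool_pos: [0.6045, 0.0626, 0.0506]
ft_force: [-1.6, 0.4, 3.8]
grip_width: 0.0075
```

```bash
python3 -m jog '[14,0,0,0,0, 22,0,0,0,0, 26,0,0,0,0, 26,0,0,0,0, 26,0,0,-30,0, 26,0,0,-65,0, 26,0,0,-90,0, 26,0,0,-90,0, 26,0,0,-90,0]' 20|grep -E 'pos|ft|wid'; python3 st.py .5214 .3855 .135 1.5676
```

```text
tool_pos: [0.6056, 0.0598, 0.1412]
ft_force: [0.1, -0.0, 0.3]
grip_width: 0.0259
[0.6041 0.0601 0.1391] 52.5667
shift [320.5 -99.   15.3] turn -0.0474 rows>= 8.1 az now 1.5202
```

```bash
python3 -m jog '[30,36,-11,2,-0.01, 30,72,-22,4,-0.02, 30,108,-33,6,-0.03, 30,144,-44,8,-0.04, 30,180,-55,10,-0.047, 30,216,-66,12,-0.047, 30,252,-77,14,-0.047, 30,288,-88,15,-0.047, 30,320.5,-99,15,-0.047, 30,320.5,-99,15,-0.047, 30,320.5,-99,15,-0.047, 30,320.5,-99,15,-0.047]'|grep -E 'pos|ft|wid'; python3 st.py .5214 .3855 .043 1.5676
```

```text
tool_pos: [0.5218, 0.3842, 0.1346]
ft_force: [0.7, -0.4, 0.3]
grip_width: 0.0298
[0.5225 0.3832 0.1352] 53.8167
shift [-0.7 -0.9 92.2] turn -0.0032 rows>= 2.2 az now 1.5644
```

```bash
python3 -m jog '[30,-0.7,-0.9,20,-0.003, 30,-0.7,-0.9,45,-0.003, 30,-0.7,-0.9,70,-0.003, 30,-0.7,-0.9,88,-0.003, 30,-0.7,-0.9,92,-0.003, 30,-0.7,-0.9,92,-0.003, 30,-0.7,-0.9,92,-0.003]'|grep -E 'pos|ft'
python3 -m jog '[0,0,0,0,0, 0,0,0,0,0, 0,0,0,0,0, 0,0,0,0,0, 0,0,0,0,0, 0,0,0,0,0]' 50|grep -E 'pos|ft|wid|grip'
python3 st.py .5214 .3855 .043 1.5676
python3 -m jog '[0,0,0,-20,0, 0,0,0,-40,0, 0,0,0,-60,0, 0,0,0,-60,0, 0,0,0,-60,0]'|grep -E 'pos|ft|wid'; python3 st.py .564 .0635 .095 1.522
```

```text
tool_pos: [0.5218, 0.3873, 0.0446]
ft_force: [0.8, 1.1, 0.4]
tool_pos: [0.5211, 0.3879, 0.0445]
ft_force: [-0.4, -0.3, 4.0]
grip_width: 0.0077
gripper_force: 50.0
[0.5212 0.3879 0.0445] 55.15
shift [-2.4  0.2  1.4] turn 0.0027 rows>= 0.1 az now 1.5703
tool_pos: [0.5211, 0.3857, 0.1039]
ft_force: [-0.7, -0.6, -1.1]
grip_width: 0.0079
[0.5201 0.3854 0.1024] 55.8167
shift [-321.9   44.1   -2.9] turn 0.0482 rows>= 7.8 az now 1.5702
```

```bash
python3 -m jog '[0,-36,0,0,0, 0,-72,6,0,0.01, 0,-108,12,0,0.02, 0,-144,18,0,0.03, 0,-180,24,0,0.04, 0,-216,30,0,0.048, 0,-252,36,0,0.048, 0,-288,42,0,0.048, 0,-320,44,0,0.048, 0,-320,44,0,0.048, 0,-320,44,0,0.048, 0,-320,44,0,0.048]'|grep -E 'pos|ft|wid'; python3 st.py .5643 .0658 .078 1.522
```

```text
tool_pos: [0.5643, 0.0667, 0.0923]
ft_force: [-1.0, 0.3, -1.7]
grip_width: 0.0081
[0.5644 0.0677 0.0924] 57.0667
shift [-2.4  0.1 14.4] turn 0.0031 rows>= 0.3 az now 1.5251
```

```bash
python3 -m jog '[0,-1,0,6,0.001, 0,-1,0,12,0.001, 0,-1,0,13,0.001, 0,-1,0,13,0.001, 0,-1,0,13,0.001]'|grep -E 'pos|ft|wid'; python3 st.py .5643 .0658 .07 1.522
```

```text
tool_pos: [0.5645, 0.0652, 0.0796]
ft_force: [-1.1, 0.4, -0.2]
grip_width: 0.0079
[0.5647 0.0651 0.0799] 57.7333
shift [ 0.3 -0.4  9.9] turn -0.0008 rows>= 0.2 az now 1.5212
```

```bash
python3 -m jog '[0,0.3,0.3,3,0, 0,0.3,0.3,6,0, 0,0.3,0.3,8,0, 0,0.3,0.3,8,0]'|grep -E 'pos|ft|wid'; python3 -m jog '[0,0,0,2,0, 0,0,0,4,0, 0,0,0,4,0]'|grep -E 'pos|ft|wid'
```

```text
tool_pos: [0.565, 0.0661, 0.0715]
ft_force: [1.0, 0.7, -1.2]
grip_width: 0.0077
tool_pos: [0.5651, 0.066, 0.0676]
ft_force: [1.4, 1.6, -1.5]
grip_width: 0.0079
```

```bash
python3 -m jog '[0,0.3,0.4,4,0, 0,0.4,0.4,8,0, 0,0.5,0.4,12,0, 0,0.5,0.4,16,0, 0,0.5,0.4,16,0]'|grep -E 'pos|ft|wid'; python3 -m jog '[0,0,0,1.5,0, 0,0,0,1.5,0]'|grep -E 'pos|ft|wid'; python3 -m jog '[0,0,0,1.5,0, 0,0,0,1.5,0]'|grep -E 'pos|ft|wid'
```

```text
tool_pos: [0.5646, 0.0669, 0.0509]
ft_force: [0.3, 0.5, -0.9]
grip_width: 0.0075
tool_pos: [0.5652, 0.0667, 0.0506]
ft_force: [0.2, -0.9, -1.4]
grip_width: 0.0071
tool_pos: [0.5653, 0.0667, 0.0504]
ft_force: [-3.1, -0.0, 8.0]
grip_width: 0.0076
```

```bash
python3 -m jog '[14,0,0,0,0, 22,0,0,0,0, 24,0,0,0,0, 24,0,0,0,0, 24,0,0,-30,0, 24,0,0,-65,0, 0,0,0,-105,0, 0,0,0,-140,0, 0,0,0,-140,0, 0,0,0,-140,0]' 20|grep -E 'pos|ft|wid'; python3 st.py .77 .196 .2 .222
```

```text
tool_pos: [0.567, 0.0622, 0.1909]
ft_force: [0.2, 0.0, 0.1]
grip_width: 0.0029Traceback (most recent call last):
  File "st.py", line 4, in <module>
    for _ in range(5): ps.append(ctrl.read_state()['tool_pos']); cap('side')
                                                                 ~~~^^^^^^^^
  File "h.py", line 5, in cap
    c=ctrl.capture(n)
ValueError: 200 camera calls are used up
```

```bash
cat > st.py <<'E'
import sys
from h import *
s=ctrl.read_state(); print(np.round(s['tool_pos'],4),s['t'],np.round(s['joint_positions'],2)); to(*map(float,sys.argv[1:5]),s)
E
python3 -m jog '[0,0,0,0,0, 0,0,0,0,0]'|grep pos; python3 st.py .77 .196 .2 .222
```

```text
tool_pos: [0.5644, 0.0626, 0.187]
[0.5644 0.0626 0.187 ] 60.1167 [-0.49  0.57  0.57  1.72 -0.4   0.97  0.19]
shift [143.7 198.7 -10. ] turn 1.2993 rows>= 10.4 az now 1.5213
```

```bash
python3 -m jog '[0,13,18,-10,0.12, 0,26,36,-10,0.24, 0,39,54,-10,0.36, 0,52,72,-10,0.48, 0,65,90,-10,0.6, 0,78,108,-10,0.72, 0,91,126,-10,0.84, 0,104,144,-10,0.96, 0,117,162,-10,1.08, 0,130,180,-10,1.2, 0,143,198,-10,1.3, 0,143,198,-10,1.3]'|grep -E 'pos|ft'; python3 -m jog '[0,0,0,0,0, 0,0,0,0,0, 0,0,0,0,0]'|grep -E 'pos|ft';  python3 st.py .77 .196 .072 .222
```

```text
tool_pos: [0.7717, 0.198, 0.1978]
ft_force: [-1.0, 1.2, 0.1]
tool_pos: [0.7699, 0.1938, 0.2024]
ft_force: [0.6, 0.6, 0.5]
[0.7699 0.1938 0.2024] 61.3667 [-0.54  1.    0.85  0.91 -0.72  1.47 -1.25]
shift [  0.2   2.2 130.4] turn -0.0019 rows>= 3.1 az now 0.2201
```

```bash
python3 -m jog '[0,0,2,20,0, 0,0,2,50,0, 0,0,2,80,0, 0,0,2,110,0, 0,0,2,128,0, 0,0,2,128,0, 0,0,2,128,0, 0,0,2,128,0]'|grep -E 'pos|ft';  python3 st.py .72 .1845 .072 .222
```

```text
tool_pos: [0.7716, 0.1967, 0.0772]
ft_force: [-0.1, -0.4, -0.3]
[0.7716 0.1967 0.0772] 62.0333 [-0.56  1.1   0.81  1.05 -0.78  1.26 -1.18]
shift [-53.1   0.8   4.8] turn -0.0008 rows>= 1.3 az now 0.2212
```

```bash
python3 -m jog '[0,-10,0.8,4,0, 0,-20,0.8,4,0, 0,-30,0.8,4,0, 0,-40,0.8,4,0, 0,-50,0.8,4,0, 0,-60,0.8,4,0, 0,-70,0.8,4,0, 0,-78,0.8,4,0, 0,-84,0.8,4,0, 0,-84,0.8,4,0, 0,-84,0.8,4,0]'|grep -E 'pos|ft'; for i in 1 2 3; do python3 -m jog '[0,-3,0,0,0, 0,-3,0,0,0]'|grep -E 'pos|ft';done
```

```text
tool_pos: [0.6894, 0.1782, 0.0719]
ft_force: [-0.3, 0.6, -0.1]
tool_pos: [0.6862, 0.1775, 0.0706]
ft_force: [1.2, 0.6, 0.3]
tool_pos: [0.6827, 0.1767, 0.07]
ft_force: [1.0, -0.1, 0.0]
tool_pos: [0.68, 0.1762, 0.0701]
ft_force: [0.8, -0.7, -0.8]
```

```bash
for i in 1 2 3; do python3 -m jog '[0,-2,0,0,0, 0,-2,0,0,0]'|grep -E 'pos|ft';done
```

```text
tool_pos: [0.6798, 0.1762, 0.0702]
ft_force: [5.8, 0.0, -3.4]
tool_pos: [0.6796, 0.1762, 0.0705]
ft_force: [8.2, 1.0, -4.8]
tool_pos: [0.6796, 0.1762, 0.0706]
ft_force: [11.2, 1.7, -7.5]
```

The lever hit its stop where expected (TCP 0.680 against the predicted 0.679), so it is locked. I retract and hand in.

```bash
python3 -m jog '[0,15,0,0,0, 0,30,0,0,0, 0,35,0,-30,0, 0,35,0,-70,0, 0,35,0,-110,0, 0,35,0,-140,0, 0,35,0,-140,0, 0,35,0,-140,0, 0,35,0,-140,0]'|grep -E 'pos|ft'; python3 -c "
from bench import ctrl
print(ctrl.close_job())"
```

```text
tool_pos: [0.7076, 0.1781, 0.2092]
ft_force: [0.7, -0.1, 0.9]
the job is handed in; nothing more can be done
None
```

The job is handed in: lever released, both inserts seated, all three plates stood in slots B1, A1 and A2, and the lever thrown back to its locked stop. I confirmed the plates placed in A1 and A2 and the final lock only by contact force and height, because the 200 camera calls had run out.

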